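Zero the coarse ring and fine knob of a flow regulator

ROBOT

A 7-joint arm with a two-finger parallel gripper is mounted at the origin on a cart in front of the work surface, level with it; the furniture and walls round the work are solid. World frame = base frame: x ahead of the robot, y to its left, z up, the work surface at z = 0. Lengths are in m, angles in rad, forces in N, time in s.
With the tool pointing down it reaches from about 0.35 to 0.9 m from the base axis. Payload 8.1 kg.
Tool frame: the origin (TCP) lies on the centre line of the jaws, within the pads' length; the fingertips stand 22 mm ahead of it and the grasp point (between the pads) lies 3 mm ahead of it (arm.finger_overhang is the distance from the TCP to the fingertips, in m); z points along the fingers, y is the direction in which the jaws open and shut (so a half turn about z gives the same grasp; the last joint's range is limited). The gripper opens to 92 mm and grips with 3 to 60 N. Pads are 19 mm wide; open, the fingers measure 130 mm over their backs; the gripper's body (75 mm by 190 mm) begins 47 mm behind the grasp point.
Start: joints at [-1.43, 0.434, 0.025, 1.573, -0.012, 1.134, -0.075], TCP at [0.151, 0.607, 0.213] pointing down, gripper open.
Joint ranges: [-2.62, 2.62], [-0.44, 2.09], [-1.27, 1.32], [0.08, 2.57], [-1.32, 4.46], [0.12, 2], [-2.74, 2.74]. Speed limits (rad/s): [2.22, 2.22, 3.01, 3.01, 3.14, 3.14, 3.14].

INTERFACE

Orientations are given as a rotation vector (axis times angle).
In Python, from cell import arm gives the robot as it stands. The module is installed in compiled form; this text tells all that it offers.
- The arm moves only by the tool step_arm, never from a script. Its argument "plan" is a list of rows, each an object of numbers: "wx", "wy", "wz": the turn, a rotation vector about the tool's x, y, z in units of 6 degrees (1.0 is 6 degrees); "tx", "ty", "tz": the shift along the tool's x, y, z in cm; "hand": the opening, from 0 (shut) to 1 (fully open). A call has exactly 10 rows; each row shifts and turns the commanded pose from where the row before left it, along the tool's axes as they then stand; what a row does not reach is not made up. A row lasts 1/12 s, in which the tool goes at most 41.7 mm and 7.16 degrees, less where a joint would pass 70% of its speed; a pose out of reach is approached as far as the arm can. A call is refused whole if a number of a shift passes 4.17 or a number of a turn 1, either way. A call with a gripper value outside its range is refused whole. The fingers move at their own pace and stop on an object; "force" is the grip in N (left out, the last holds). Time passes only in rows, so rows that do not move let the fingers close, or fill a call up. It gives the time, the measured TCP pose, the force and the opening at its end, in the units of the state.
- arm.observe(): the state, without advancing time (a new reading comes with each control period).
- arm.get_image(name): name is "scene" or "top" or "wrist"; returns (picture, depth): 480x640x3 uint8, red, green, blue; 480x640 float32, m along the optical axis (not along the pixel's ray), 0 where there is no reading.
- arm.calibration(name): a dict with "mtx" (3x3 intrinsics, pixels), "R" (3x3) and "t" (3): a world point X has camera coordinates R X + t. Camera axes: x right, y down, z forward; pixel columns grow to the right and rows downward; lengths in m; the calibration is good to about 2 mm. A picture is of the moment at which its call begins: read the wrist's pose just before it. calibration takes no time and is no camera call; for the wrist camera it gives the pose at the moment of the call.
- arm.sign_off(): hands the job in, once; it reports no verdict.
The state is a dict: "clock": time; "joints": joint angles; "dq": joint speeds; "joint_efforts": joint torques, N m; "position": TCP position; "ee_rot": TCP orientation; "force": force on the tool from outside, world axes, zero at the start; "ft_torque": the same for the moment, N m; "width": opening from 0.0 (shut) to 1.0 (fully open).
Only numpy, scipy, OpenCV 4.12 (cv2) and the standard library are available. Lean on these libraries where they do the work, as an engineer would, in place of code of your own. Each camera call takes 0.05 s, during which the arm holds its last target.

TASK

Zero the flow regulator's two concentric controls, one after the other. First turn the black outer ring clockwise (seen from above), without moving the silver inner knob, until you feel its red lug bear lightly on the screw of the brass stop dog; do not force it. Then turn the inner knob anticlockwise until you feel its red pointer come up against the small pin on top of the ring, so gently that the ring is not pushed back off the dog, and let go, leaving both touching their stops and the parts lying around undisturbed.

Things in the scene. Friction and masses are not known exactly. Their poses are not given: they have to be found in the camera images.
- regulator: Flow regulator fixed on the bench: aluminium block 110x110 mm on a foot plate 130x80 mm, round grey graduated plate on top at height 34 mm, two ports on its far (+x) side. Its origin is on the bench under the common upright axis of ring and knob; z up. Ring and knob stay where they are left by friction: about 0.22 N m for the ring, 0.05 N m for the knob (less is felt when the turning pauses).
- ring_grip (a point): Point on the common axis, 60 mm above the bench, half-way up the grip of the ring.
- knob_grip (a point): Point on the common axis, 90 mm above the bench, half-way up the grip of the knob.
- ring: Black knurled outer (coarse) ring, 57 mm across, gripped anywhere round its edge at heights 46 to 72 mm. Origin on the axis at bench height, z up, x points along its red lug and the white line on its top. The lug is 8 mm wide, reaches 44 mm from the axis, at heights 38 to 44 mm. The steel pin, 6 mm thick, top at 78 mm, stands 21 mm out on the ring's top, in a slot in which it can be set.
- lug_face (a point): Middle of the lug's clockwise face, the one that meets the dog's screw, 38 mm from the axis. It should press with some 3 to 9 N (0.1 to 0.35 N m on top of friction), never over 16 N.
- knob: Silver knurled inner (fine) knob, 26 mm across, gripped at heights 79 to 101 mm, above the pin. Origin on the axis at bench height, z up, x points along its red pointer, a bar 4 mm wide that reaches 25.5 mm from the axis at heights 73 to 77 mm, just above the ring's top (72 mm). At the start the pointer stands 0.35 to 1.25 rad clockwise of the dog.
- pointer_face (a point): Middle of the pointer's anticlockwise face, which meets the pin, 21 mm from the axis. It meets it at the yaw of the ring or up to 0.2 rad further anticlockwise, depending on how the pin is set (not measured: feel it). It should press with some 2 to 5 N (0.04 to 0.1 N m on top of friction); more drags the ring back off the dog, and 12 N is forcing.
- dog: Brass stop dog, a block clamped to the graduated plate, 34 to 51 mm from the axis, 46 mm high, fixed, with a steel stop screw that faces the lug. Origin on the regulator's axis at bench height. The lug meets the screw at the dog's yaw or up to 0.22 rad short of it, depending on how far the screw is set out (not measured: feel it). The ring starts 0.5 to 1.45 rad anticlockwise of the dog.
- valve: Solenoid valve standing loose, 46x66x90 mm, light metal foot with a black coil; origin under its middle; leave alone.
- fuses: Loose black fuse carrier with coloured fuses, 36x85x27 mm; origin under its middle; leave alone.
- connector: Loose black and orange sealed connector, 52x36x26 mm; origin under its middle; leave alone.

How it is judged:
By the outcome, as a careful person would: the job done as asked, in the order asked, and still so for the second after the job is handed in, with the robot touching nothing.
It also fails if it takes over 72 s, if anything falls off the work surface, if the arm or the gripper's body presses on something with over 40 N, if the wrist force passes 120 N, or if a joint passes its speed limit or range.

## Working session

There is one attempt and no reset: what is moved stays moved. The work goes in short steps, Python scripts to look and compute and a tool call to move; the robot and the scene stay as the last step left them, time stands still between calls to the robot, and variables do not carry over. Pictures are saved under pics/ and viewed, and the job is handed in when it is done.

Besides the shell and the picture viewer there is one more tool, called as name(argument=value, ...), one argument or row to a line, values as JSON. step_arm: Moves the arm, as the interface text tells. Its arguments: {"type":"object","properties":{"plan":{"type":"array"},"force":{"type":"number"}},"required":["plan"]}

```bash
mkdir -p pics; ls; python3 - <<'E'
from cell import arm
import cv2
s=arm.observe();print(s)
for n in ("scene","top"):
    p,d=arm.get_image(n);cv2.imwrite(f"pics/{n}0.png",p[:,:,::-1]);import numpy as np;np.save(f"pics/{n}0.npy",d)
    c=arm.calibration(n);print(n,c)
print(arm.finger_overhang)
E
```

```text
pics
{'clock': 0.0, 'joints': array([-1.42957663,  0.43522428,  0.02495129,  1.57408588, -0.01156898,
        1.13400724, -0.07507722]), 'dq': array([-0.00115127,  0.00097303, -0.00024889, -0.00095536, -0.00137435,
        0.00038967, -0.00120863]), 'joint_efforts': array([ 2.06208147e-04, -6.67886281e+01,  9.84951854e-01, -3.14448094e+01,
       -6.05825731e-02,  4.30242950e-02,  1.63061359e-04]), 'position': array([0.15080909, 0.60598443, 0.21214829]), 'ee_rot': array([-3.82061308e-01, -3.11824278e+00,  2.48203390e-03]), 'force': array([-0.2907967 ,  0.35140392, -0.27308373]), 'ft_torque': array([-0.02095464,  0.05200169, -0.03131017]), 'width': 1.0015597201443567}
scene {'mtx': array([[453.87897043,   0.        , 317.8254295 ],
       [  0.        , 453.87897043, 241.88482045],
       [  0.        ,   0.        ,   1.        ]]), 'R': array([[ 0.8028955 , -0.59555025, -0.02605215],
       [-0.25617531, -0.30524334, -0.91716995],
       [ 0.53826855,  0.74306554, -0.39764377]]), 't': array([-0.23509972,  0.30433287,  0.40645938])}
top {'mtx': array([[622.43622425,   0.        , 316.78138084],
       [  0.        , 622.43622425, 247.98450825],
       [  0.        ,   0.        ,   1.        ]]), 'R': array([[ 0.0069791 , -0.99995328,  0.00668875],
       [-0.99818913, -0.00736613, -0.05970086],
       [ 0.05974734, -0.00625998, -0.9981939 ]]), 't': array([0.24608475, 0.5368833 , 1.10687005])}
0.022
```

View pics/scene0.png

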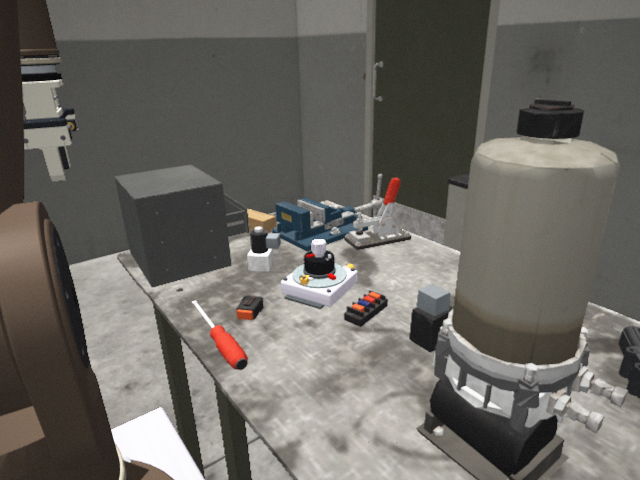

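View pics/top0.png

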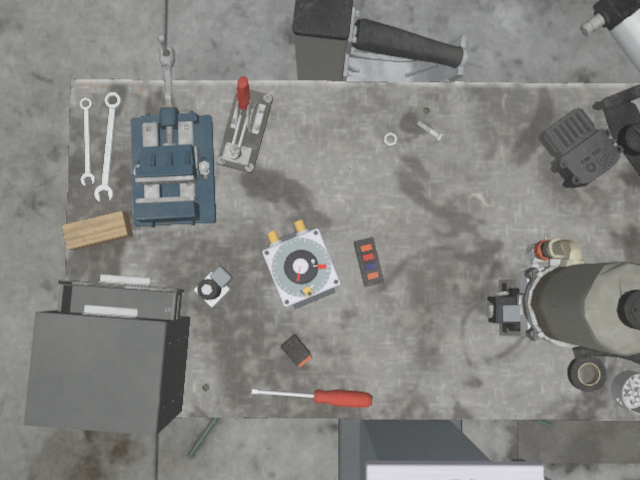

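The regulator is near (301,267) in the top picture. I'll enlarge that area.

```bash
python3 - <<'E'
import cv2
p=cv2.imread("pics/top0.png")[215:315,245:365];cv2.imwrite("pics/top0c.png",cv2.resize(p,None,fx=6,fy=6,interpolation=cv2.INTER_CUBIC))
p=cv2.imread("pics/scene0.png")[225:315,270:370];cv2.imwrite("pics/scene0c.png",cv2.resize(p,None,fx=6,fy=6,interpolation=cv2.INTER_CUBIC))
E
```

```text
(no output)
```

View pics/top0c.png

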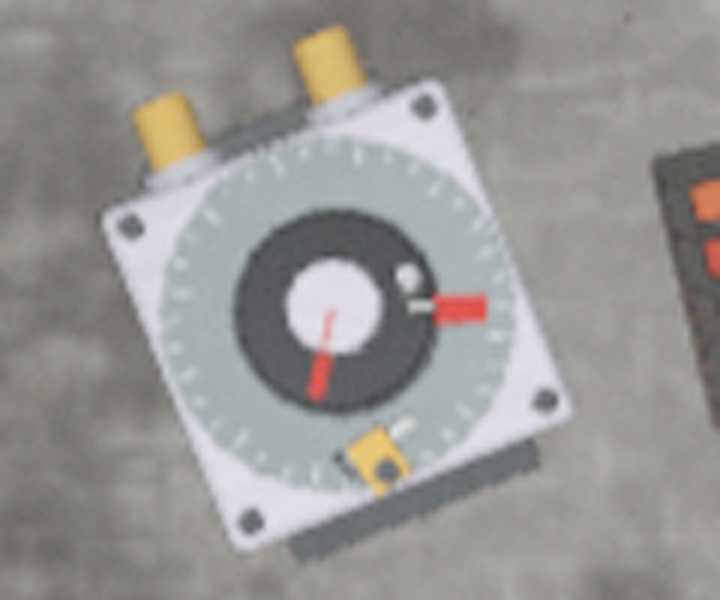

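View pics/scene0c.png

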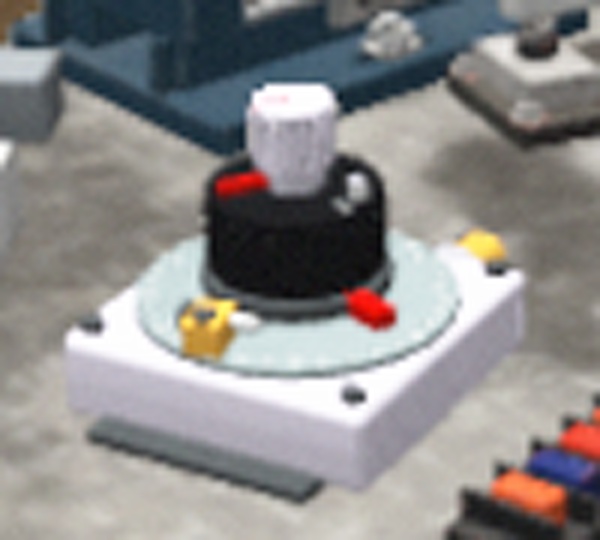

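```bash
cat > h.py <<'E'
import numpy as np
from cell import arm
def ray(n,u,v,z,c=None):
    c=c or arm.calibration(n);K,R,t=c["mtx"],c["R"],c["t"]
    C=-R.T@t; d=R.T@np.linalg.inv(K)@np.array([u,v,1.])
    return C+d*(z-C[2])/d[2]
def proj(n,X,c=None):
    c=c or arm.calibration(n);x=c["R"]@np.array(X)+c["t"];y=c["mtx"]@x;return y[:2]/y[2]
E
python3 - <<'E'
from h import *
def P(cx,cy,z): return ray("top",245+(cx+.5)/6-.5,215+(cy+.5)/6-.5,z)
k=P(334,305,.102);r=P(337,310,.072);print("knob",k,"ring",r)
c=(k+r)/2
for n,x,y,z in(("lug",461,309,.044),("dog",378,459,.046),("ptr",316,390,.077),("pin",408,275,.078),("wl",421,306,.072),("scr",402,427,.041),
  ("b1",130,227,.034),("b2",425,107,.034),("b3",545,400,.034),("b4",250,521,.034)):
    q=P(x,y,z);e=q-c;print(n,q.round(4),"r",np.hypot(*e[:2]).round(4),"yaw",np.arctan2(e[1],e[0]).round(3))
d=np.load("pics/top0.npy");cal=arm.calibration("top")
v,u=np.mgrid[0:480,0:640];K=cal["mtx"]
X=np.stack([(u-K[0,2])/K[0,0]*d,(v-K[1,2])/K[1,1]*d,d],-1)
W=(X-cal["t"])@cal["R"]
for a,b in((110,370),(110,330),(120,285),(208,290),(222,275),(301,266),(370,262),(296,350),(340,398),(170,150),(120,230),(242,95),(232,150),(510,310)):
    print((a,b),W[b-3:b+4,a-3:a+4].reshape(-1,3).mean(0).round(3))
# high points near path
m=(W[...,0]>0)&(W[...,0]<.8)&(W[...,1]>-.1)&(d>0)
print("max z",W[...,2][m].max())
b=(u<200)&(v>260)&(v<435)&(W[...,2]>.1);print("box",W[b].min(0),W[b].max(0))
E
```

```text
knob [0.5007178  0.27771632 0.102     ] ring [0.50024861 0.27745298 0.072     ]
lug [0.5016 0.2418 0.044 ] r 0.0358 yaw -1.538
dog [0.4578 0.2657 0.046 ] r 0.0443 yaw -2.869
ptr [0.4774 0.2831 0.077 ] r 0.0237 yaw 2.907
pin [0.5101 0.2573 0.078 ] r 0.0224 yaw -1.127
wl [0.5016 0.2535 0.072 ] r 0.0241 yaw -1.526
scr [0.4671 0.2588 0.041 ] r 0.0383 yaw -2.628
b1 [0.5255 0.3395 0.034 ] r 0.0667 yaw 1.187
b2 [0.5616 0.2527 0.034 ] r 0.066 yaw -0.387
b3 [0.4753 0.2167 0.034 ] r 0.0659 yaw -1.963
b4 [0.4392 0.3032 0.034 ] r 0.0664 yaw 2.745
(110, 370) [0.338 0.562 0.185]
(110, 330) [0.398 0.563 0.185]
(120, 285) [0.466 0.585 0.07 ]
(208, 290) [0.459 0.432 0.089]
(222, 275) [0.484 0.411 0.074]
(301, 266) [0.5   0.276 0.1  ]
(370, 262) [0.51  0.155 0.023]
(296, 350) [0.353 0.286 0.024]
(340, 398) [0.275 0.208 0.05 ]
(170, 150) [0.702 0.507 0.06 ]
(120, 230) [0.563 0.598 0.037]
(242, 95) [0.78  0.375 0.127]
(232, 150) [0.702 0.399 0.062]
(510, 310) [ 0.433 -0.044  0.186]
max z 0.35052310559597566
box [0.24311329 0.25695698 0.10003159] [0.47385217 0.68980813 1.13527733]
```

step_arm(
  plan=[
    {"tz":-3},
    {"tz":-3},
    {"tz":-3},
    {"tx":-2.6,"ty":-1.5},
    {"tx":-2.6,"ty":-1.5},
    {"tx":-2.6,"ty":-1.5},
    {"tx":-2.6,"ty":-1.5},
    {"tx":-2.6,"ty":-1.5},
    {"tx":-2.6,"ty":-1.5},
    {"tx":-2.6,"ty":-1.5},
  ],
)

```text
invalid input at $.plan[0]: expected keys wx, wy, wz, tx, ty, tz, hand
```

step_arm(
  plan=[
    {"wx":0,"wy":0,"wz":0,"tx":0,"ty":0,"tz":-3,"hand":1},
    {"wx":0,"wy":0,"wz":0,"tx":0,"ty":0,"tz":-3,"hand":1},
    {"wx":0,"wy":0,"wz":0,"tx":0,"ty":0,"tz":-3,"hand":1},
    {"wx":0,"wy":0,"wz":0,"tx":-2.6,"ty":-1.5,"tz":0,"hand":1},
    {"wx":0,"wy":0,"wz":0,"tx":-2.6,"ty":-1.5,"tz":0,"hand":1},
    {"wx":0,"wy":0,"wz":0,"tx":-2.6,"ty":-1.5,"tz":0,"hand":1},
    {"wx":0,"wy":0,"wz":0,"tx":-2.6,"ty":-1.5,"tz":0,"hand":1},
    {"wx":0,"wy":0,"wz":0,"tx":-2.6,"ty":-1.5,"tz":0,"hand":1},
    {"wx":0,"wy":0,"wz":0,"tx":-2.6,"ty":-1.5,"tz":0,"hand":1},
    {"wx":0,"wy":0,"wz":0,"tx":-2.6,"ty":-1.5,"tz":0,"hand":1},
  ],
)

```text
clock: 0.93
position: [0.3029, 0.4593, 0.3026]
ee_rot: [-0.382, -3.118, 0.001]
force: [1.0, -1.1, -0.7]
width: 1.0
```

step_arm(
  plan=[
    {"wx":0,"wy":0,"wz":0,"tx":-2.6,"ty":-1.4,"tz":0,"hand":1},
    {"wx":0,"wy":0,"wz":0,"tx":-2.6,"ty":-1.4,"tz":0,"hand":1},
    {"wx":0,"wy":0,"wz":0,"tx":-2.6,"ty":-1.4,"tz":0,"hand":1},
    {"wx":0,"wy":0,"wz":0,"tx":-2.6,"ty":-1.4,"tz":0,"hand":1},
    {"wx":0,"wy":0,"wz":0,"tx":-2.6,"ty":-1.4,"tz":0,"hand":1},
    {"wx":0,"wy":0,"wz":0,"tx":-2.6,"ty":-1.4,"tz":0,"hand":1},
    {"wx":0,"wy":0,"wz":0,"tx":-2.6,"ty":-1.4,"tz":0,"hand":1},
    {"wx":0,"wy":0,"wz":0,"tx":-2.6,"ty":-1.4,"tz":2,"hand":1},
    {"wx":0,"wy":0,"wz":0,"tx":-2.6,"ty":-1.4,"tz":3,"hand":1},
    {"wx":0,"wy":0,"wz":0,"tx":0,"ty":0,"tz":0,"hand":1},
  ],
)

```text
clock: 1.77
position: [0.5007, 0.2749, 0.2483]
ee_rot: [-0.394, -3.114, 0.011]
force: [-0.8, -0.9, -1.1]
width: 0.998
```

```bash
python3 - <<'E'
from h import *
import cv2
s=arm.observe();print(s["position"],s["ee_rot"],s["joints"].round(3),s["force"],s["ft_torque"])
c=arm.calibration("wrist");p,d=arm.get_image("wrist");cv2.imwrite("pics/w1.png",p[:,:,::-1]);np.savez("pics/w1.npz",d=d,**c)
print(c, proj("wrist",[.5004,.2778,.102],c))
E
```

```text
[0.50068472 0.2749115  0.24830469] [-0.39379197 -3.11424667  0.01143196] [-0.781  0.323  0.246  1.666 -0.08   1.169  0.803] [-0.7588586  -0.90090662 -1.08210736] [-0.06788282  0.06962184  0.02434982]
{'mtx': array([[346.6279609 ,   0.        , 318.33029752],
       [  0.        , 346.6279609 , 245.71261557],
       [  0.        ,   0.        ,   1.        ]]), 'R': array([[ 0.2486097 ,  0.96857114, -0.00794742],
       [ 0.93648848, -0.23826334,  0.25733227],
       [ 0.24735103, -0.07141797, -0.9662903 ]]), 't': array([-0.38928929, -0.44509416,  0.31950993])} [321.92952137 228.19680445]
```

View pics/w1.png

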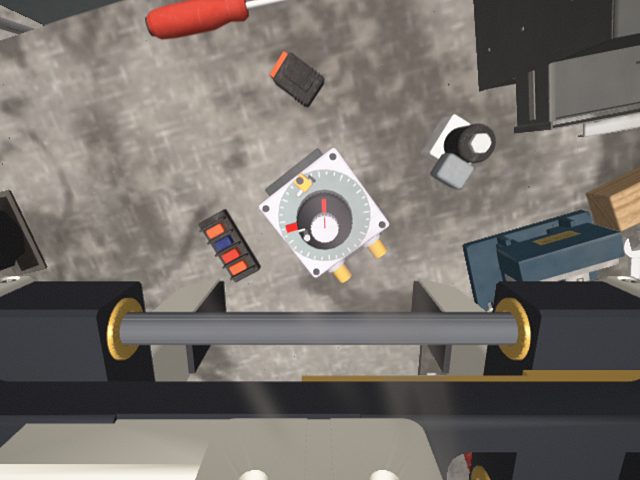

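```bash
cat >> h.py <<'E'
from scipy.spatial.transform import Rotation as Ro
def corr(xy=(.5004,.2778)):
    s=arm.observe();R=Ro.from_rotvec(s["ee_rot"]);M=R.as_matrix()
    y=M[:,1].copy();y[2]=0;y/=np.linalg.norm(y);z=np.array([0,0,-1.]);x=np.cross(y,z)
    T=Ro.from_matrix(np.stack([x,y,z],1))
    w=(R.inv()*T).as_rotvec()/np.radians(6)
    d=M.T@(np.array([*xy,s["position"][2]])-s["position"])*100
    print("clk %.2f"%s["clock"],"pos",s["position"].round(4),"jaw yaw %.4f"%np.arctan2(y[1],y[0]),"j7 %.3f"%s["joints"][6],"w",s["width"].round(4))
    print(" corr w(6deg)",w.round(3),"t cm",d.round(3)," F",s["force"].round(2),"M",s["ft_torque"].round(3))
    return s
E
python3 -c "
from h import *
corr()"
```

```text
Traceback (most recent call last):
  File "h.py", line 16, in corr
    print("clk %.2f"%s["clock"],"pos",s["position"].round(4),"jaw yaw %.4f"%np.arctan2(y[1],y[0]),"j7 %.3f"%s["joints"][6],"w",s["width"].round(4))
                                                                                                                               ^^^^^^^^^^^^^^^^
AttributeError: 'float' object has no attribute 'round'
```

```bash
sed -i 's/s\["width"\].round(4)/round(s["width"],4)/' h.py
python3 -c "
from h import *
corr()"
```

```text
clk 1.82 pos [0.4991 0.2778 0.2502] jaw yaw 1.3211 j7 0.800 w 0.9983
 corr w(6deg) [-0.052 -0.023 -0.   ] t cm [-0.123  0.027 -0.   ]  F [-0.55  0.4  -0.79] M [-0.021  0.032  0.051]
```

step_arm(
  plan=[
    {"wx":-0.05,"wy":0,"wz":0,"tx":-0.12,"ty":0,"tz":2,"hand":1},
    {"wx":0,"wy":0,"wz":0,"tx":0,"ty":0,"tz":2,"hand":1},
    {"wx":0,"wy":0,"wz":0,"tx":0,"ty":0,"tz":2,"hand":1},
    {"wx":0,"wy":0,"wz":0,"tx":0,"ty":0,"tz":2,"hand":1},
    {"wx":0,"wy":0,"wz":0,"tx":0,"ty":0,"tz":2,"hand":1},
    {"wx":0,"wy":0,"wz":0,"tx":0,"ty":0,"tz":2,"hand":1},
    {"wx":0,"wy":0,"wz":0,"tx":0,"ty":0,"tz":1,"hand":1},
    {"wx":0,"wy":0,"wz":0,"tx":0,"ty":0,"tz":1,"hand":1},
    {"wx":0,"wy":0,"wz":0,"tx":0,"ty":0,"tz":0,"hand":1},
    {"wx":0,"wy":0,"wz":0,"tx":0,"ty":0,"tz":0,"hand":1},
  ],
)

```text
clock: 2.65
position: [0.4999, 0.2828, 0.1136]
ee_rot: [0.382, 3.118, 0.008]
force: [0.8, -0.3, 0.4]
width: 0.999
```

```bash
python3 - <<'E'
from h import *
import cv2
c=arm.calibration("wrist");p,d=arm.get_image("wrist");cv2.imwrite("pics/w2.png",p[:,:,::-1])
print(proj("wrist",[.5004,.2778,.102],c),proj("wrist",[.5004,.2778,.072],c))
p,d=arm.get_image("top");cv2.imwrite("pics/t2.png",cv2.resize(p[200:330,230:390,::-1],None,fx=4,fy=4))
corr()
E
```

```text
[308.81195276 282.65496732] [309.80836857 265.88771202]
clk 2.75 pos [0.5005 0.2829 0.1143] jaw yaw 1.3270 j7 0.841 w 1.0017
 corr w(6deg) [ 0.063  0.01  -0.   ] t cm [-0.113 -0.502 -0.003]  F [0.84 0.26 0.15] M [ 0.004 -0.006  0.024]
```

View pics/w2.png

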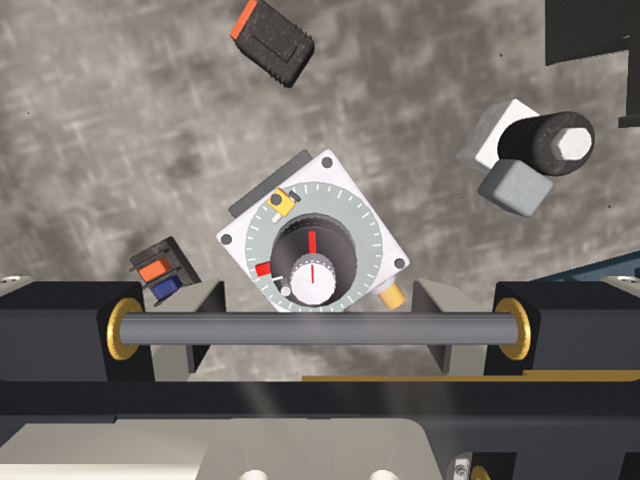

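step_arm(
  plan=[
    {"wx":0.06,"wy":0,"wz":0,"tx":-0.1,"ty":-0.45,"tz":0,"hand":1},
    {"wx":0,"wy":0,"wz":0,"tx":0,"ty":0,"tz":0,"hand":1},
    {"wx":0,"wy":0,"wz":0,"tx":0,"ty":0,"tz":0.7,"hand":1},
    {"wx":0,"wy":0,"wz":0,"tx":0,"ty":0,"tz":0.7,"hand":1},
    {"wx":0,"wy":0,"wz":0,"tx":0,"ty":0,"tz":0.7,"hand":1},
    {"wx":0,"wy":0,"wz":0,"tx":0,"ty":0,"tz":0.5,"hand":1},
    {"wx":0,"wy":0,"wz":0,"tx":0,"ty":0,"tz":0.5,"hand":1},
    {"wx":0,"wy":0,"wz":0,"tx":0,"ty":0,"tz":0.3,"hand":1},
    {"wx":0,"wy":0,"wz":0,"tx":0,"ty":0,"tz":0,"hand":1},
    {"wx":0,"wy":0,"wz":0,"tx":0,"ty":0,"tz":0,"hand":1},
  ],
)

```text
clock: 3.58
position: [0.4998, 0.2777, 0.079]
ee_rot: [-0.382, -3.118, 0.002]
force: [-1.0, 0.1, 1.2]
width: 1.001
```

```bash
python3 - <<'E'
from h import *
import cv2
corr()
p,d=arm.get_image("scene");cv2.imwrite("pics/s3.png",cv2.resize(p[180:330,230:410,::-1],None,fx=4,fy=4,interpolation=cv2.INTER_CUBIC))
corr()
E
```

```text
clk 3.58 pos [0.4998 0.2777 0.079 ] jaw yaw 1.3269 j7 0.853 w 1.001
 corr w(6deg) [-0.013 -0.002 -0.   ] t cm [-0.061  0.021 -0.   ]  F [-1.05  0.07  1.17] M [ 0.048 -0.044 -0.009]
clk 3.63 pos [0.4999 0.2778 0.0793] jaw yaw 1.3268 j7 0.853 w 1.002
 corr w(6deg) [-0.009  0.001  0.   ] t cm [-0.049  0.009 -0.   ]  F [-0.66  0.42  0.9 ] M [-0.038 -0.024 -0.018]
```

View pics/s3.png

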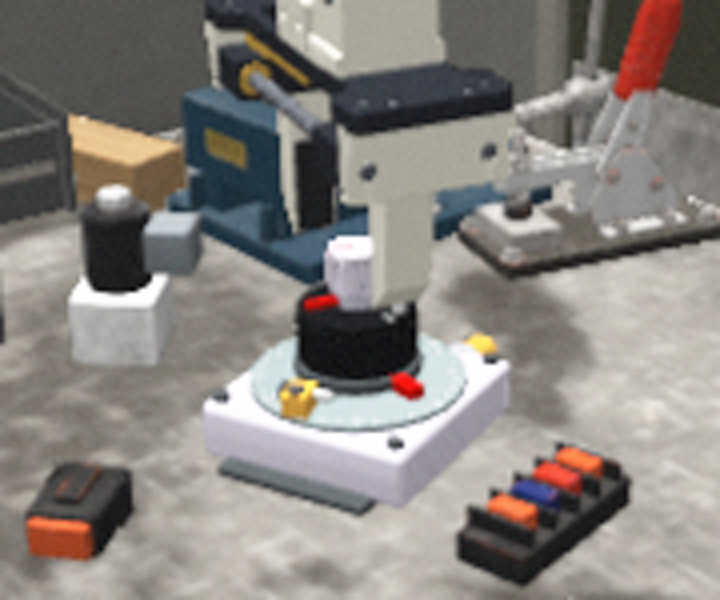

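The open fingers straddle the ring and knob and clear everything else. I'll lower 7 mm more and close on the ring.

step_arm(
  plan=[
    {"wx":0,"wy":0,"wz":0,"tx":-0.05,"ty":0,"tz":0.4,"hand":1},
    {"wx":0,"wy":0,"wz":0,"tx":0,"ty":0,"tz":0.35,"hand":1},
    {"wx":0,"wy":0,"wz":0,"tx":0,"ty":0,"tz":0,"hand":0.67},
    {"wx":0,"wy":0,"wz":0,"tx":0,"ty":0,"tz":0,"hand":0.67},
    {"wx":0,"wy":0,"wz":0,"tx":0,"ty":0,"tz":0,"hand":0.67},
    {"wx":0,"wy":0,"wz":0,"tx":0,"ty":0,"tz":0,"hand":0.67},
    {"wx":0,"wy":0,"wz":0,"tx":0,"ty":0,"tz":0,"hand":0.55},
    {"wx":0,"wy":0,"wz":0,"tx":0,"ty":0,"tz":0,"hand":0.55},
    {"wx":0,"wy":0,"wz":0,"tx":0,"ty":0,"tz":0,"hand":0.55},
    {"wx":0,"wy":0,"wz":0,"tx":0,"ty":0,"tz":0,"hand":0.55},
  ],
  force=25,
)

```text
clock: 4.47
position: [0.5003, 0.2777, 0.0718]
ee_rot: [-0.382, -3.118, 0.001]
force: [-0.5, 0.0, -0.1]
width: 0.554
```

```bash
python3 - <<'E'
from h import *
import cv2
corr()
p,d=arm.get_image("scene");cv2.imwrite("pics/s4.png",cv2.resize(p[200:330,250:390,::-1],None,fx=4,fy=4,interpolation=cv2.INTER_CUBIC))
corr()
E
```

```text
clk 4.47 pos [0.5003 0.2777 0.0718] jaw yaw 1.3269 j7 0.857 w 0.5543
 corr w(6deg) [-0.009  0.001  0.   ] t cm [-0.007  0.014 -0.   ]  F [-0.52  0.01 -0.11] M [-0.001 -0.021  0.051]
clk 4.52 pos [0.5003 0.2777 0.0718] jaw yaw 1.3269 j7 0.857 w 0.5536
 corr w(6deg) [-0.008  0.001  0.   ] t cm [-0.008  0.013 -0.   ]  F [-0.5  -0.82  0.36] M [ 0.023  0.02  -0.037]
```

View pics/s4.png

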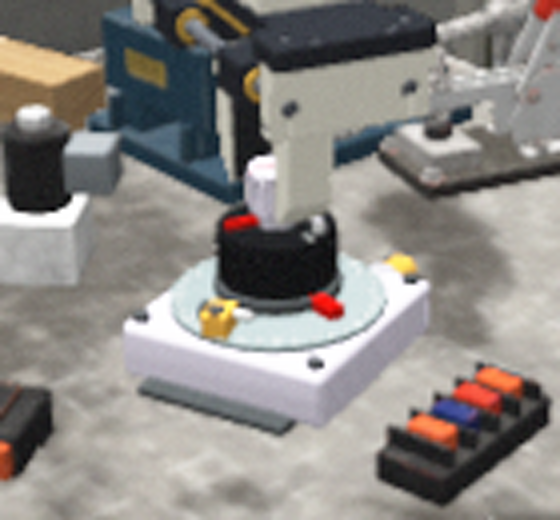

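```bash
python3 - <<'E'
from h import *
import cv2
for s in(1,-1):
  for r in (.0255,.035,.0445):
    a=1.327+ (0 if s>0 else np.pi)
    for z in (.05,.072,.08): print(s,r,z,proj("scene",[.5003+r*np.cos(a),.2777+r*np.sin(a),z]).round(1))
print(proj("scene",[.5004,.2778,.102]))
p,d=arm.get_image("scene");c=arm.calibration("scene");K=c["mtx"]
p,d2=arm.get_image("wrist");cv2.imwrite("pics/w5.png",p[:,:,::-1])
for (u,v) in ((325,250),(325,245),(322,240),(330,250),(318,262),(328,262),(316,243)):
    D=d[v,u];print((u,v),c["R"].T@(np.array([(u-K[0,2])/K[0,0]*D,(v-K[1,2])/K[1,1]*D,D])-c["t"]))
E
```

```text
1 0.0255 0.05 [312.7 260.6]
1 0.0255 0.072 [312.4 250.3]
1 0.0255 0.08 [312.3 246.5]
1 0.035 0.05 [310.9 258.7]
1 0.035 0.072 [310.6 248.5]
1 0.035 0.08 [310.4 244.7]
1 0.0445 0.05 [309.2 256.8]
1 0.0445 0.072 [308.8 246.7]
1 0.0445 0.08 [308.6 243. ]
-1 0.0255 0.05 [323.1 271.4]
-1 0.0255 0.072 [322.8 260.7]
-1 0.0255 0.08 [322.7 256.8]
-1 0.035 0.05 [325.1 273.6]
-1 0.035 0.072 [324.9 262.8]
-1 0.035 0.08 [324.8 258.8]
-1 0.0445 0.05 [327.2 275.7]
-1 0.0445 0.072 [327.  264.9]
-1 0.0445 0.08 [326.9 260.9]
[317.05321533 240.69565612]
(325, 250) [0.48668974 0.23560629 0.10181334]
(325, 245) [0.48611552 0.23452302 0.11201798]
(322, 240) [0.48112196 0.23627722 0.1223869 ]
(330, 250) [0.49793589 0.23572351 0.09848768]
(318, 262) [0.48490585 0.25531207 0.07135894]
(328, 262) [0.50392734 0.25016767 0.06737149]
(316, 243) [0.49151809 0.26899235 0.10278418]
```

View pics/w5.png

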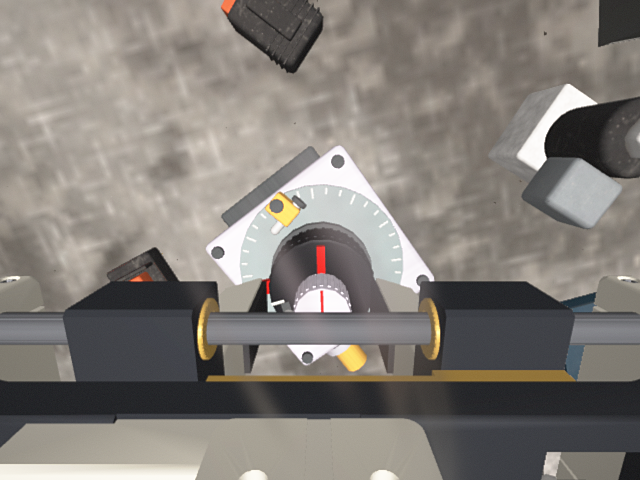

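```bash
python3 - <<'E'
from h import *
import cv2
def world(n,d,c):
    v,u=np.mgrid[0:480,0:640];K=c["mtx"]
    X=np.stack([(u-K[0,2])/K[0,0]*d,(v-K[1,2])/K[1,1]*d,d],-1);return (X-c["t"])@c["R"]
c=arm.calibration("wrist");p,d=arm.get_image("wrist");W=world("wrist",d,c)
cv2.imwrite("pics/w5c.png",cv2.resize(p[260:380,200:440,::-1],None,fx=3.3,fy=3.3))
for u in range(225,430,7): print(u,[ (W[v,u]*1000).round(0).tolist() for v in (295,305,360)])
p,d=arm.get_image("scene");W=world("scene",d,arm.calibration("scene"))
for v in range(246,268,1): print(v,[(W[v,u]*1000).round(0).tolist() for u in (320,325,329)])
corr()
E
```

```text
225 [[480.0, 243.0, 108.0], [480.0, 246.0, 119.0], [484.0, 254.0, 154.0]]
232 [[481.0, 245.0, 107.0], [482.0, 247.0, 116.0], [489.0, 253.0, 147.0]]
239 [[482.0, 248.0, 107.0], [482.0, 250.0, 117.0], [495.0, 251.0, 137.0]]
246 [[483.0, 251.0, 106.0], [483.0, 253.0, 117.0], [499.0, 251.0, 131.0]]
253 [[483.0, 254.0, 107.0], [485.0, 255.0, 114.0], [503.0, 252.0, 125.0]]
260 [[485.0, 256.0, 104.0], [489.0, 255.0, 105.0], [577.0, 211.0, 1.0]]
267 [[512.0, 241.0, 34.0], [497.0, 253.0, 87.0], [578.0, 217.0, 0.0]]
274 [[499.0, 254.0, 72.0], [504.0, 253.0, 72.0], [579.0, 223.0, 2.0]]
281 [[500.0, 258.0, 72.0], [505.0, 256.0, 72.0], [581.0, 227.0, -0.0]]
288 [[501.0, 262.0, 72.0], [506.0, 260.0, 73.0], [582.0, 233.0, 1.0]]
295 [[502.0, 265.0, 72.0], [496.0, 268.0, 98.0], [583.0, 238.0, 1.0]]
302 [[491.0, 273.0, 101.0], [495.0, 272.0, 101.0], [564.0, 251.0, 34.0]]
309 [[491.0, 276.0, 102.0], [496.0, 275.0, 101.0], [565.0, 255.0, 34.0]]
316 [[492.0, 279.0, 101.0], [497.0, 278.0, 101.0], [588.0, 254.0, -0.0]]
323 [[493.0, 282.0, 102.0], [497.0, 281.0, 101.0], [589.0, 260.0, -0.0]]
330 [[493.0, 28
[... 2130 characters left out ...]
0], [507.0, 251.0, 70.0]]
261 [[489.0, 255.0, 72.0], [497.0, 250.0, 71.0], [507.0, 251.0, 68.0]]
262 [[488.0, 254.0, 71.0], [497.0, 251.0, 69.0], [506.0, 250.0, 67.0]]
263 [[488.0, 253.0, 69.0], [498.0, 251.0, 67.0], [505.0, 248.0, 66.0]]
264 [[487.0, 252.0, 68.0], [497.0, 251.0, 65.0], [506.0, 250.0, 63.0]]
265 [[489.0, 255.0, 64.0], [496.0, 249.0, 64.0], [507.0, 252.0, 60.0]]
266 [[489.0, 254.0, 62.0], [498.0, 251.0, 61.0], [505.0, 249.0, 59.0]]
267 [[488.0, 254.0, 60.0], [497.0, 250.0, 59.0], [506.0, 250.0, 56.0]]
clk 4.72 pos [0.5003 0.2777 0.0717] jaw yaw 1.3269 j7 0.857 w 0.552
 corr w(6deg) [-0.01  0.    0.  ] t cm [-0.01   0.017 -0.   ]  F [ 0.42 -0.41  0.37] M [-0.002 -0.035 -0.   ]
```

View pics/w5c.png

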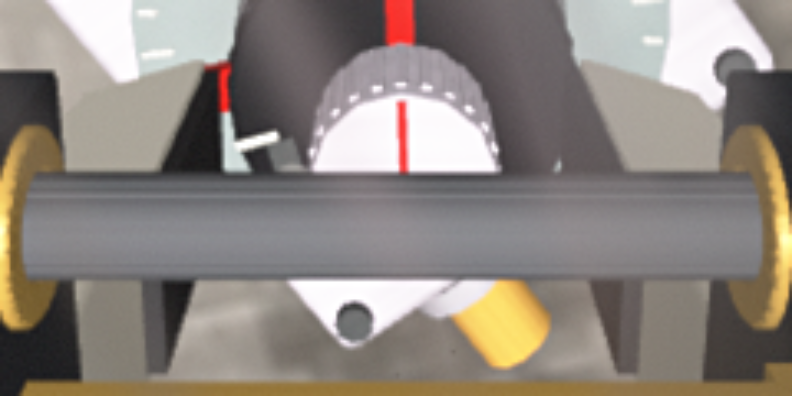

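Both cameras put the fingertips at z≈0.086, about 36 mm higher than the reported TCP and 22 mm overhang imply. The jaws closed to 51 mm, less than the ring's 57 mm, so they are above the ring. I'll reopen, lower partway and check the tip height again.

step_arm(
  plan=[
    {"wx":0,"wy":0,"wz":0,"tx":0,"ty":0,"tz":0,"hand":0.85},
    {"wx":0,"wy":0,"wz":0,"tx":0,"ty":0,"tz":0,"hand":0.85},
    {"wx":0,"wy":0,"wz":0,"tx":0,"ty":0,"tz":0,"hand":0.85},
    {"wx":0,"wy":0,"wz":0,"tx":0,"ty":0,"tz":0,"hand":0.85},
    {"wx":0,"wy":0,"wz":0,"tx":0,"ty":0,"tz":0.3,"hand":0.85},
    {"wx":0,"wy":0,"wz":0,"tx":0,"ty":0,"tz":0.3,"hand":0.85},
    {"wx":0,"wy":0,"wz":0,"tx":0,"ty":0,"tz":0.3,"hand":0.85},
    {"wx":0,"wy":0,"wz":0,"tx":0,"ty":0,"tz":0.3,"hand":0.85},
    {"wx":0,"wy":0,"wz":0,"tx":0,"ty":0,"tz":0,"hand":0.85},
    {"wx":0,"wy":0,"wz":0,"tx":0,"ty":0,"tz":0,"hand":0.85},
  ],
)

```text
clock: 5.55
position: [0.5001, 0.2775, 0.0594]
ee_rot: [-0.382, -3.118, 0.002]
force: [0.2, -0.0, 0.4]
width: 0.851
```

```bash
cat >> h.py <<'E'
import cv2
def world(n,d,c):
    v,u=np.mgrid[0:480,0:640];K=c["mtx"]
    X=np.stack([(u-K[0,2])/K[0,0]*d,(v-K[1,2])/K[1,1]*d,d],-1);return (X-c["t"])@c["R"]
def snap(n,f,box,k):
    c=arm.calibration(n);p,d=arm.get_image(n);u0,v0,u1,v1=box
    cv2.imwrite(f"pics/{f}.png",cv2.resize(p[v0:v1,u0:u1,::-1],None,fx=k,fy=k,interpolation=cv2.INTER_CUBIC));return p,world(n,d,c)
E
python3 - <<'E'
from h import *
corr()
p,W=snap("scene","s6",(250,200,390,310),5)
for v in range(244,284,2): print(v,[(W[v,u]*1000).round(0).tolist() for u in (324,328,332)])
corr()
E
```

```text
clk 5.55 pos [0.5001 0.2775 0.0594] jaw yaw 1.3269 j7 0.861 w 0.8507
 corr w(6deg) [-0.015 -0.004 -0.   ] t cm [-0.026  0.036 -0.   ]  F [ 0.25 -0.03  0.42] M [0.048 0.031 0.004]
244 [[478.0, 227.0, 119.0], [484.0, 223.0, 118.0], [490.0, 219.0, 118.0]]
246 [[477.0, 225.0, 116.0], [483.0, 222.0, 115.0], [491.0, 221.0, 113.0]]
248 [[476.0, 224.0, 113.0], [483.0, 222.0, 111.0], [490.0, 219.0, 110.0]]
250 [[477.0, 225.0, 108.0], [482.0, 221.0, 109.0], [491.0, 220.0, 106.0]]
252 [[476.0, 225.0, 105.0], [483.0, 223.0, 103.0], [490.0, 220.0, 102.0]]
254 [[478.0, 227.0, 100.0], [484.0, 224.0, 99.0], [489.0, 219.0, 99.0]]
256 [[477.0, 226.0, 96.0], [483.0, 223.0, 96.0], [490.0, 221.0, 94.0]]
258 [[475.0, 224.0, 94.0], [483.0, 222.0, 92.0], [491.0, 221.0, 90.0]]
260 [[475.0, 224.0, 90.0], [483.0, 223.0, 88.0], [492.0, 223.0, 85.0]]
262 [[479.0, 230.0, 83.0], [488.0, 229.0, 80.0], [498.0, 230.0, 77.0]]
264 [[483.0, 235.0, 76.0], [504.0, 250.0, 63.0], [514.0, 251.0, 60.0]]
266 [[48.0, -349.0, 435.0], [504.0, 250.0, 59.0], [514.0, 252.0, 55.0]]
268 [[494.0, 250.0, 58.0], [503.0, 249.0, 56.0], [515.0, 252.0, 51.0]]
270 [[493.0, 249.0, 55.0], [503.0, 249.0, 51.0], [515.0, 253.0, 46.0]]
272 [[493.0, 249.0, 50.0], [503.0, 250.0, 47.0], [513.0, 250.0, 44.0]]
274 [[496.0, 252.0, 44.0], [501.0, 246.0, 45.0], [507.0, 243.0, 45.0]]
276 [[494.0, 250.0, 42.0], [500.0, 245.0, 42.0], [502.0, 236.0, 45.0]]
278 [[498.0, 256.0, 34.0], [504.0, 251.0, 34.0], [501.0, 235.0, 41.0]]
280 [[492.0, 248.0, 35.0], [499.0, 245.0, 34.0], [503.0, 237.0, 36.0]]
282 [[489.0, 243.0, 34.0], [494.0, 238.0, 34.0], [498.0, 232.0, 35.0]]
clk 5.60 pos [0.5002 0.2776 0.0596] jaw yaw 1.3269 j7 0.861 w 0.8495
 corr w(6deg) [-0.012 -0.002 -0.   ] t cm [-0.015  0.025 -0.   ]  F [-0.63  0.03 -0.42] M [ 0.025 -0.014 -0.013]
```

View pics/s6.png

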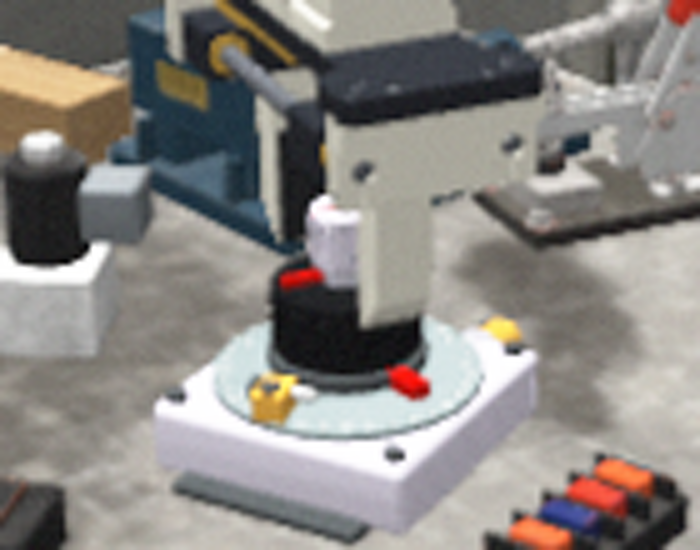

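step_arm(
  plan=[
    {"wx":0,"wy":0,"wz":0,"tx":0,"ty":0.02,"tz":0.3,"hand":0.85},
    {"wx":0,"wy":0,"wz":0,"tx":0,"ty":0,"tz":0.3,"hand":0.85},
    {"wx":0,"wy":0,"wz":0,"tx":0,"ty":0,"tz":0.3,"hand":0.85},
    {"wx":0,"wy":0,"wz":0,"tx":0,"ty":0,"tz":0.3,"hand":0.85},
    {"wx":0,"wy":0,"wz":0,"tx":0,"ty":0,"tz":0.3,"hand":0.85},
    {"wx":0,"wy":0,"wz":0,"tx":0,"ty":0,"tz":0.2,"hand":0.85},
    {"wx":0,"wy":0,"wz":0,"tx":0,"ty":0,"tz":0.1,"hand":0.85},
    {"wx":0,"wy":0,"wz":0,"tx":0,"ty":0,"tz":0,"hand":0.85},
    {"wx":0,"wy":0,"wz":0,"tx":0,"ty":0,"tz":0,"hand":0.85},
    {"wx":0,"wy":0,"wz":0,"tx":0,"ty":0,"tz":0,"hand":0.85},
  ],
)

```text
clock: 6.43
position: [0.5004, 0.2778, 0.0418]
ee_rot: [0.382, 3.118, -0.001]
force: [0.2, 0.2, 0.2]
width: 0.849
```

```bash
python3 - <<'E'
from h import *
corr()
p,W=snap("scene","s7",(250,200,390,310),5)
for v in range(260,284,1): print(v,[(W[v,u]*1000).round(0).tolist() for u in (321,324,328,332)])
corr()
E
```

```text
clk 6.43 pos [0.5004 0.2778 0.0418] jaw yaw 1.3269 j7 0.866 w 0.8487
 corr w(6deg) [-0.008  0.001  0.   ] t cm [-0.    -0.004  0.   ]  F [0.21 0.16 0.17] M [-0.012  0.076  0.025]
260 [[493.0, 257.0, 72.0], [478.0, 227.0, 88.0], [482.0, 221.0, 89.0], [490.0, 220.0, 87.0]]
261 [[488.0, 251.0, 74.0], [477.0, 227.0, 86.0], [483.0, 223.0, 86.0], [492.0, 222.0, 84.0]]
262 [[490.0, 253.0, 71.0], [477.0, 226.0, 85.0], [484.0, 225.0, 83.0], [490.0, 220.0, 83.0]]
263 [[489.0, 252.0, 69.0], [476.0, 226.0, 83.0], [484.0, 224.0, 81.0], [490.0, 220.0, 81.0]]
264 [[489.0, 252.0, 67.0], [478.0, 228.0, 80.0], [484.0, 224.0, 80.0], [491.0, 222.0, 78.0]]
265 [[488.0, 251.0, 66.0], [477.0, 227.0, 78.0], [484.0, 225.0, 77.0], [491.0, 222.0, 76.0]]
266 [[489.0, 253.0, 63.0], [477.0, 226.0, 77.0], [483.0, 223.0, 76.0], [489.0, 219.0, 76.0]]
267 [[489.0, 253.0, 61.0], [478.0, 229.0, 74.0], [483.0, 223.0, 74.0], [490.0, 221.0, 73.0]]
268 [[489.0, 253.0, 59.0], [478.0, 228.0, 72.0], [484.0, 224.0, 71.0], [490.0, 220.0, 71.0]]
269 [[489.0, 253.0, 57.0], [478.0, 228.0, 70.0], [483.0, 223.0, 70.0], [494.0, 225.0
[... 790 characters left out ...]
3.0, 36.0], [503.0, 249.0, 35.0], [500.0, 234.0, 42.0]]
279 [[490.0, 255.0, 35.0], [494.0, 251.0, 35.0], [500.0, 246.0, 35.0], [48.0, -349.0, 435.0]]
280 [[488.0, 252.0, 35.0], [491.0, 247.0, 36.0], [497.0, 243.0, 35.0], [505.0, 240.0, 34.0]]
281 [[485.0, 248.0, 35.0], [491.0, 247.0, 34.0], [496.0, 241.0, 34.0], [502.0, 236.0, 34.0]]
282 [[483.0, 244.0, 35.0], [488.0, 242.0, 34.0], [493.0, 237.0, 35.0], [500.0, 233.0, 34.0]]
283 [[480.0, 242.0, 35.0], [485.0, 238.0, 35.0], [492.0, 236.0, 34.0], [497.0, 230.0, 35.0]]
clk 6.48 pos [0.5004 0.2779 0.0419] jaw yaw 1.3269 j7 0.866 w 0.8501
 corr w(6deg) [-0.008  0.002  0.   ] t cm [ 0.   -0.01  0.  ]  F [-0.02  0.08 -0.31] M [-0.004 -0.04  -0.035]
```

View pics/s7.png

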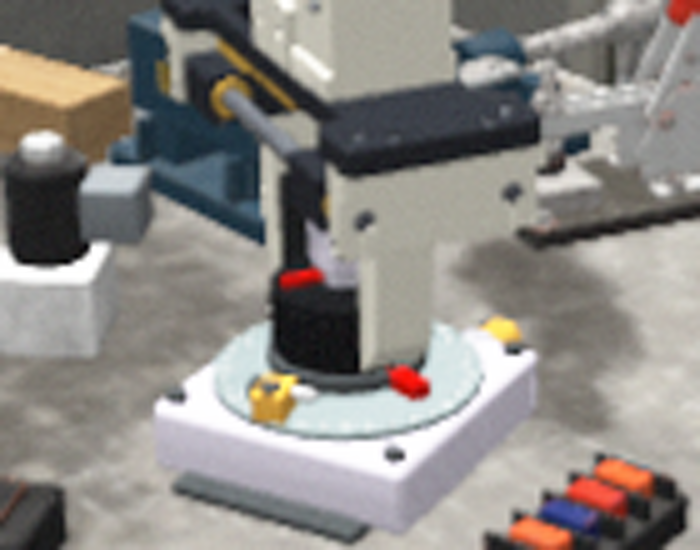

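The tips are now at z≈0.055, beside the ring and above the lug and dog. I'll grip here.

step_arm(
  plan=[
    {"wx":0,"wy":0,"wz":0,"tx":0,"ty":0,"tz":0.1,"hand":0.68},
    {"wx":0,"wy":0,"wz":0,"tx":0,"ty":0,"tz":0,"hand":0.68},
    {"wx":0,"wy":0,"wz":0,"tx":0,"ty":0,"tz":0,"hand":0.68},
    {"wx":0,"wy":0,"wz":0,"tx":0,"ty":0,"tz":0,"hand":0.5},
    {"wx":0,"wy":0,"wz":0,"tx":0,"ty":0,"tz":0,"hand":0.5},
    {"wx":0,"wy":0,"wz":0,"tx":0,"ty":0,"tz":0,"hand":0.5},
    {"wx":0,"wy":0,"wz":0,"tx":0,"ty":0,"tz":0,"hand":0.5},
    {"wx":0,"wy":0,"wz":0,"tx":0,"ty":0,"tz":0,"hand":0.5},
    {"wx":0,"wy":0,"wz":0,"tx":0,"ty":0,"tz":0,"hand":0.5},
    {"wx":0,"wy":0,"wz":0,"tx":0,"ty":0,"tz":0,"hand":0.5},
  ],
  force=25,
)

```text
clock: 7.32
position: [0.5007, 0.2793, 0.0408]
ee_rot: [0.381, 3.118, 0.001]
force: [1.7, 5.0, -3.4]
width: 0.615
```

```bash
python3 - <<'E'
from h import *
corr()
E
```

```text
clk 7.32 pos [0.5007 0.2793 0.0408] jaw yaw 1.3279 j7 0.867 w 0.6147
 corr w(6deg) [ 0.008  0.007 -0.   ] t cm [-0.006 -0.15  -0.   ]  F [ 1.67  5.03 -3.43] M [ 0.661 -0.253 -0.063]
```

step_arm(
  plan=[
    {"wx":0,"wy":0,"wz":0,"tx":0,"ty":0.14,"tz":0,"hand":0.5},
    {"wx":0,"wy":0,"wz":0,"tx":0,"ty":0,"tz":0,"hand":0.5},
    {"wx":0,"wy":0,"wz":0.2,"tx":0,"ty":0,"tz":0,"hand":0.5},
    {"wx":0,"wy":0,"wz":0.2,"tx":0,"ty":0,"tz":0,"hand":0.5},
    {"wx":0,"wy":0,"wz":0.2,"tx":0,"ty":0,"tz":0,"hand":0.5},
    {"wx":0,"wy":0,"wz":0.2,"tx":0,"ty":0,"tz":0,"hand":0.5},
    {"wx":0,"wy":0,"wz":0.2,"tx":0,"ty":0,"tz":0,"hand":0.5},
    {"wx":0,"wy":0,"wz":0.2,"tx":0,"ty":0,"tz":0,"hand":0.5},
    {"wx":0,"wy":0,"wz":0.2,"tx":0,"ty":0,"tz":0,"hand":0.5},
    {"wx":0,"wy":0,"wz":0.2,"tx":0,"ty":0,"tz":0,"hand":0.5},
  ],
)

```text
clock: 8.15
position: [0.5007, 0.2795, 0.0408]
ee_rot: [0.645, 3.075, -0.001]
force: [0.3, 2.7, -1.2]
width: 0.615
```

```bash
python3 - <<'E'
from h import *
corr()
snap("top","t8",(245,215,365,315),6)
corr()
snap("scene","s8",(250,200,390,310),5)
corr()
E
```

```text
clk 8.15 pos [0.5007 0.2795 0.0408] jaw yaw 1.1574 j7 0.731 w 0.6151
 corr w(6deg) [-0.005  0.003  0.   ] t cm [-0.035 -0.166  0.   ]  F [ 0.26  2.66 -1.18] M [ 0.353 -0.183  0.247]
clk 8.20 pos [0.5008 0.2795 0.0408] jaw yaw 1.1559 j7 0.730 w 0.6159
 corr w(6deg) [-0.005  0.003  0.   ] t cm [-0.034 -0.167  0.   ]  F [0.95 3.32 0.44] M [ 0.471 -0.123  0.045]
clk 8.25 pos [0.5008 0.2794 0.0408] jaw yaw 1.1579 j7 0.732 w 0.6141
 corr w(6deg) [-0.006  0.003  0.   ] t cm [-0.034 -0.165  0.   ]  F [ 1.94  3.04 -0.07] M [ 0.4   -0.147 -0.115]
```

View pics/t8.png

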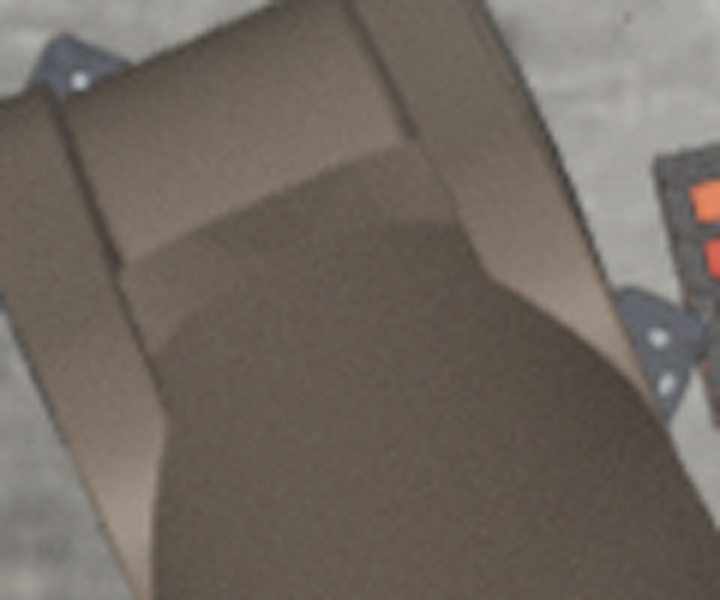

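View pics/s8.png

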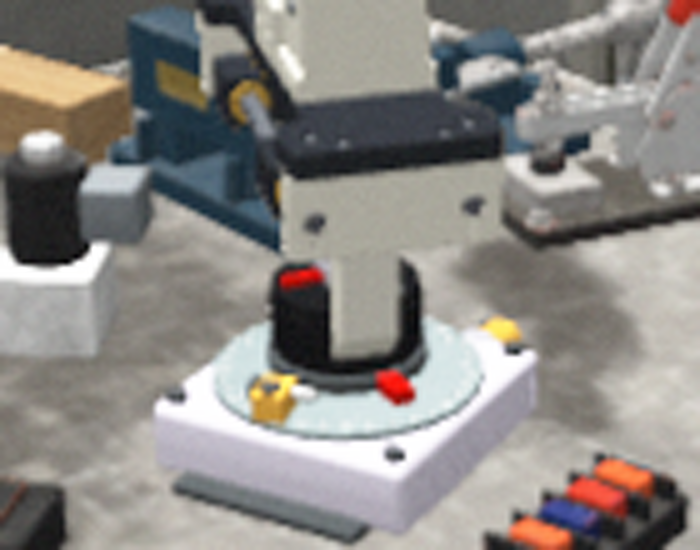

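step_arm(
  plan=[
    {"wx":0,"wy":0,"wz":0.5,"tx":0,"ty":0.07,"tz":0,"hand":0.5},
    {"wx":0,"wy":0,"wz":0.5,"tx":0,"ty":0,"tz":0,"hand":0.5},
    {"wx":0,"wy":0,"wz":0.5,"tx":0,"ty":0,"tz":0,"hand":0.5},
    {"wx":0,"wy":0,"wz":0.5,"tx":0,"ty":0,"tz":0,"hand":0.5},
    {"wx":0,"wy":0,"wz":0.5,"tx":0,"ty":0,"tz":0,"hand":0.5},
    {"wx":0,"wy":0,"wz":0.5,"tx":0,"ty":0,"tz":0,"hand":0.5},
    {"wx":0,"wy":0,"wz":0.4,"tx":0,"ty":0,"tz":0,"hand":0.5},
    {"wx":0,"wy":0,"wz":0.2,"tx":0,"ty":0,"tz":0,"hand":0.5},
    {"wx":0,"wy":0,"wz":0.1,"tx":0,"ty":0,"tz":0,"hand":0.5},
    {"wx":0,"wy":0,"wz":0.1,"tx":0,"ty":0,"tz":0,"hand":0.5},
  ],
)

```text
clock: 9.08
position: [0.501, 0.2798, 0.0408]
ee_rot: [1.237, 2.888, -0.001]
force: [0.6, 2.1, 0.4]
width: 0.616
```

```bash
sed -i 's/xy=(.5004,.2778)/xy=(.5008,.2794)/' h.py; python3 - <<'E'
from h import *
corr()
snap("wrist","w9",(180,130,460,350),2.8)
corr()
snap("scene","s9",(280,225,370,310),7)
corr()
E
```

```text
clk 9.08 pos [0.501  0.2798 0.0408] jaw yaw 0.7615 j7 0.421 w 0.6162
 corr w(6deg) [-0.007  0.006  0.   ] t cm [-0.015 -0.041  0.   ]  F [0.58 2.1  0.35] M [ 0.258 -0.116  0.265]
clk 9.13 pos [0.5011 0.2798 0.0408] jaw yaw 0.7607 j7 0.420 w 0.615
 corr w(6deg) [-0.006  0.006  0.   ] t cm [-0.013 -0.047  0.   ]  F [0.61 2.32 1.52] M [ 0.323 -0.113  0.139]
clk 9.18 pos [0.501  0.2798 0.0408] jaw yaw 0.7615 j7 0.421 w 0.6135
 corr w(6deg) [-0.007  0.005  0.   ] t cm [-0.016 -0.046  0.   ]  F [0.86 1.08 0.13] M [ 0.307 -0.155  0.044]
```

View pics/w9.png

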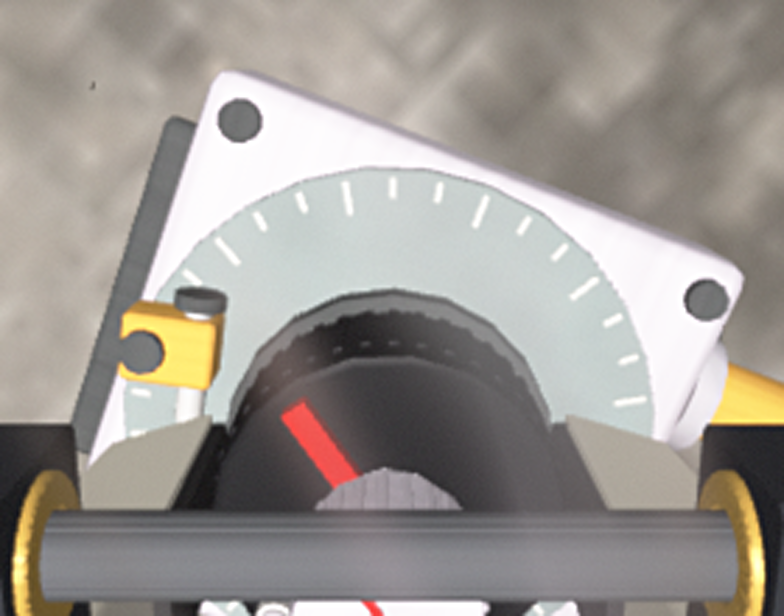

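View pics/s9.png

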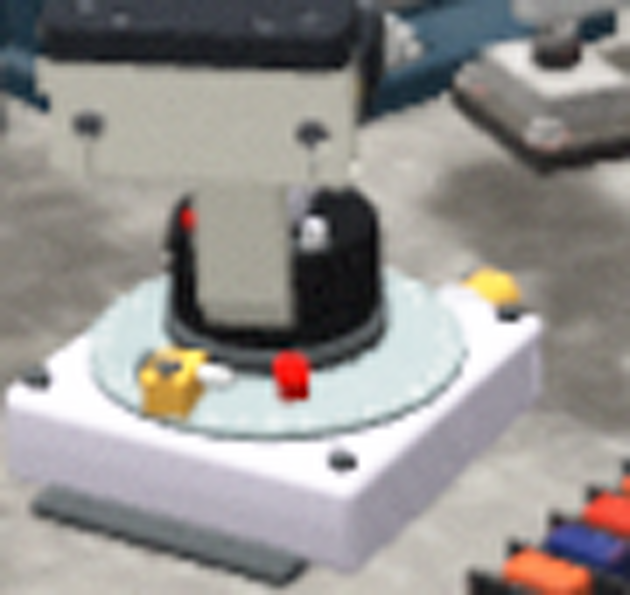

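step_arm(
  plan=[
    {"wx":0,"wy":0,"wz":0.2,"tx":0,"ty":0.02,"tz":0,"hand":0.5},
    {"wx":0,"wy":0,"wz":0.2,"tx":0,"ty":0,"tz":0,"hand":0.5},
    {"wx":0,"wy":0,"wz":0.2,"tx":0,"ty":0,"tz":0,"hand":0.5},
    {"wx":0,"wy":0,"wz":0.2,"tx":0,"ty":0,"tz":0,"hand":0.5},
    {"wx":0,"wy":0,"wz":0.2,"tx":0,"ty":0,"tz":0,"hand":0.5},
    {"wx":0,"wy":0,"wz":0.2,"tx":0,"ty":0,"tz":0,"hand":0.5},
    {"wx":0,"wy":0,"wz":0.2,"tx":0,"ty":0,"tz":0,"hand":0.5},
    {"wx":0,"wy":0,"wz":0.2,"tx":0,"ty":0,"tz":0,"hand":0.5},
    {"wx":0,"wy":0,"wz":0.2,"tx":0,"ty":0,"tz":0,"hand":0.5},
    {"wx":0,"wy":0,"wz":0.2,"tx":0,"ty":0,"tz":0,"hand":0.5},
  ],
)

```text
clock: 10.02
position: [0.5012, 0.28, 0.0408]
ee_rot: [1.535, 2.741, -0.001]
force: [1.8, 1.3, 2.2]
width: 0.61
```

```bash
python3 - <<'E'
from h import *
corr()
snap("wrist","w10",(180,130,460,350),2.8)
corr()
snap("scene","s10",(280,225,370,310),7)
corr()
E
```

```text
clk 10.02 pos [0.5012 0.28   0.0408] jaw yaw 0.5499 j7 0.256 w 0.6097
 corr w(6deg) [-0.005  0.008  0.   ] t cm [-0.028 -0.063  0.   ]  F [1.78 1.34 2.2 ] M [ 0.13  -0.043  0.243]
clk 10.07 pos [0.5012 0.28   0.0408] jaw yaw 0.5484 j7 0.255 w 0.6146
 corr w(6deg) [-0.005  0.007  0.   ] t cm [-0.032 -0.064  0.   ]  F [1.23 1.76 2.58] M [ 0.157 -0.01   0.002]
clk 10.12 pos [0.5012 0.28   0.0408] jaw yaw 0.5503 j7 0.256 w 0.6163
 corr w(6deg) [-0.005  0.007  0.   ] t cm [-0.03  -0.063  0.   ]  F [2.29 0.4  2.43] M [ 0.147 -0.117 -0.238]
```

View pics/s10.png

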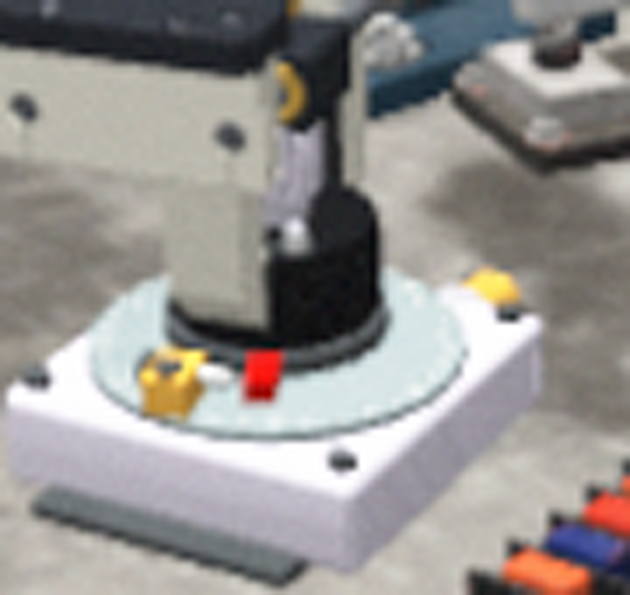

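View pics/w10.png

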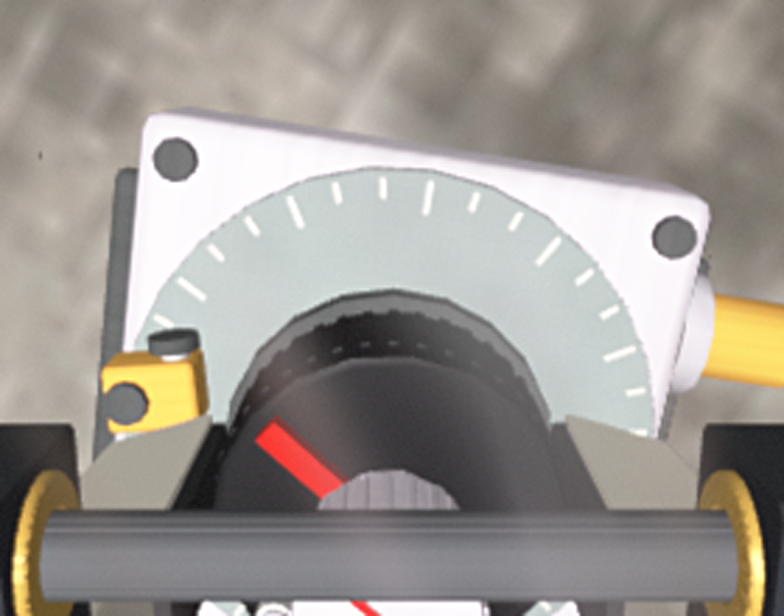

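```bash
cat >> h.py <<'E'
def feel(n=4):
    o=[]
    for i in range(n):
        s=arm.observe();M=Ro.from_rotvec(s["ee_rot"]).as_matrix();o.append([s["ft_torque"][2],s["joint_efforts"][6],np.arctan2(M[1,1],M[0,1]),*s["force"]])
        if i<n-1: arm.get_image("top")
    o=np.array(o);print("Mz",o[:,0].round(3),"mean",o[:,0].mean().round(3),"\nj7e",o[:,1].round(3),"\nyaw",o[:,2].round(4),"F",o[:,3:].mean(0).round(2),"clk",round(s["clock"],2),"w",round(s["width"],4),"pos",s["position"].round(4))
E
python3 -c "
from h import *
feel(4)"
```

```text
Mz [-0.238 -0.153 -0.211 -0.213] mean -0.204 
j7e [-0.206  0.072  0.163  0.197] 
yaw [0.5503 0.5512 0.5515 0.5516] F [1.52 0.84 2.25] clk 10.27 w 0.6168 pos [0.5012 0.28   0.0408]
```

step_arm(
  plan=[
    {"wx":0,"wy":0,"wz":0.05,"tx":0,"ty":0.02,"tz":0,"hand":0.5},
    {"wx":0,"wy":0,"wz":0.05,"tx":0,"ty":0,"tz":0,"hand":0.5},
    {"wx":0,"wy":0,"wz":0.05,"tx":0,"ty":0,"tz":0,"hand":0.5},
    {"wx":0,"wy":0,"wz":0.05,"tx":0,"ty":0,"tz":0,"hand":0.5},
    {"wx":0,"wy":0,"wz":0.05,"tx":0,"ty":0,"tz":0,"hand":0.5},
    {"wx":0,"wy":0,"wz":0.05,"tx":0,"ty":0,"tz":0,"hand":0.5},
    {"wx":0,"wy":0,"wz":0.05,"tx":0,"ty":0,"tz":0,"hand":0.5},
    {"wx":0,"wy":0,"wz":0.05,"tx":0,"ty":0,"tz":0,"hand":0.5},
    {"wx":0,"wy":0,"wz":0.05,"tx":0,"ty":0,"tz":0,"hand":0.5},
    {"wx":0,"wy":0,"wz":0.05,"tx":0,"ty":0,"tz":0,"hand":0.5},
  ],
)

```text
clock: 11.1
position: [0.5013, 0.28, 0.0408]
ee_rot: [1.604, 2.701, -0.001]
force: [0.2, 0.9, 4.1]
width: 0.613
```

```bash
python3 -c "
from h import *
feel(6)"
```

```text
Mz [0.214 0.163 0.134 0.068 0.038 0.115] mean 0.122 
j7e [-0.12  -0.102 -0.215 -0.14  -0.106 -0.097] 
yaw [0.4991 0.4987 0.4992 0.4994 0.4995 0.4995] F [0.76 0.07 4.  ] clk 11.35 w 0.6123 pos [0.5012 0.28   0.0407]
```

```bash
python3 -c "
from h import *
snap('scene','s11',(300,260,330,290),20)
"
```

```text
(no output)
```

View pics/s11.png

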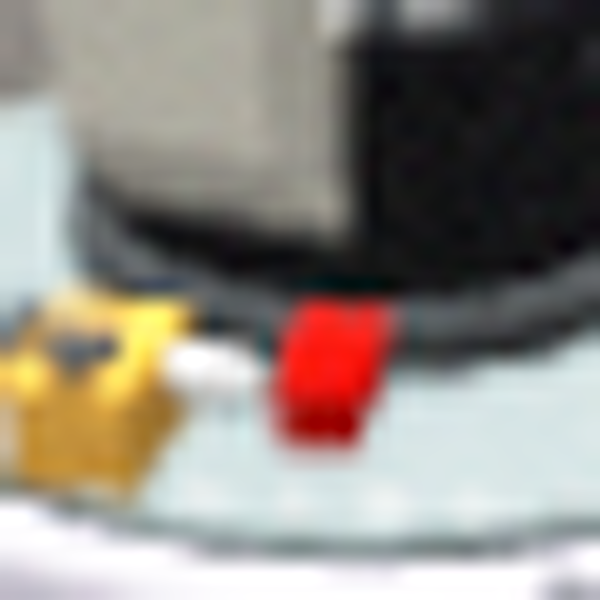

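step_arm(
  plan=[
    {"wx":0,"wy":0,"wz":0,"tx":0,"ty":0,"tz":0,"hand":0.5},
    {"wx":0,"wy":0,"wz":0.02,"tx":0,"ty":0,"tz":0,"hand":0.5},
    {"wx":0,"wy":0,"wz":0.02,"tx":0,"ty":0,"tz":0,"hand":0.5},
    {"wx":0,"wy":0,"wz":0.02,"tx":0,"ty":0,"tz":0,"hand":0.5},
    {"wx":0,"wy":0,"wz":0.02,"tx":0,"ty":0,"tz":0,"hand":0.5},
    {"wx":0,"wy":0,"wz":0.02,"tx":0,"ty":0,"tz":0,"hand":0.5},
    {"wx":0,"wy":0,"wz":0.02,"tx":0,"ty":0,"tz":0,"hand":0.5},
    {"wx":0,"wy":0,"wz":0.02,"tx":0,"ty":0,"tz":0,"hand":0.5},
    {"wx":0,"wy":0,"wz":0.02,"tx":0,"ty":0,"tz":0,"hand":0.5},
    {"wx":0,"wy":0,"wz":0.02,"tx":0,"ty":0,"tz":0,"hand":0.5},
  ],
  force=15,
)

```text
clock: 12.23
position: [0.5012, 0.28, 0.0407]
ee_rot: [1.629, 2.686, -0.002]
force: [0.4, -0.1, 4.3]
width: 0.616
```

```bash
python3 -c "
from h import *
feel(4)
snap('scene','s12',(300,260,330,290),20)
"
```

```text
Mz [0.244 0.239 0.157 0.208] mean 0.212 
j7e [-0.18  -0.174 -0.22  -0.19 ] 
yaw [0.4805 0.4804 0.4806 0.4807] F [0.58 0.05 4.47] clk 12.38 w 0.6179 pos [0.5013 0.2801 0.0407]
```

View pics/s12.png

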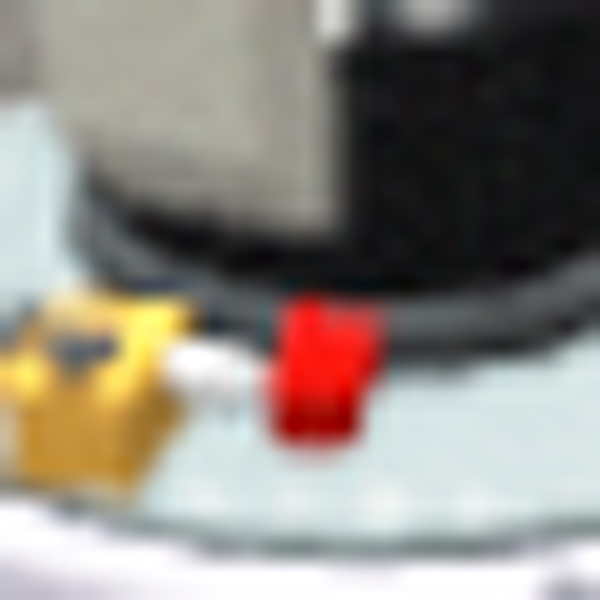

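step_arm(
  plan=[
    {"wx":0,"wy":0,"wz":0.01,"tx":0,"ty":0,"tz":0,"hand":0.5},
    {"wx":0,"wy":0,"wz":0.01,"tx":0,"ty":0,"tz":0,"hand":0.5},
    {"wx":0,"wy":0,"wz":0.01,"tx":0,"ty":0,"tz":0,"hand":0.5},
    {"wx":0,"wy":0,"wz":0.01,"tx":0,"ty":0,"tz":0,"hand":0.5},
    {"wx":0,"wy":0,"wz":0.01,"tx":0,"ty":0,"tz":0,"hand":0.5},
    {"wx":0,"wy":0,"wz":0.01,"tx":0,"ty":0,"tz":0,"hand":0.5},
    {"wx":0,"wy":0,"wz":0.01,"tx":0,"ty":0,"tz":0,"hand":0.5},
    {"wx":0,"wy":0,"wz":0.01,"tx":0,"ty":0,"tz":0,"hand":0.5},
    {"wx":0,"wy":0,"wz":0.01,"tx":0,"ty":0,"tz":0,"hand":0.5},
    {"wx":0,"wy":0,"wz":0.01,"tx":0,"ty":0,"tz":0,"hand":0.5},
  ],
)

```text
clock: 13.27
position: [0.5012, 0.28, 0.0407]
ee_rot: [1.643, 2.677, -0.002]
force: [0.3, -0.3, 4.6]
width: 0.616
```

```bash
python3 -c "
from h import *
feel(4)
"
```

```text
Mz [0.229 0.14  0.122 0.142] mean 0.158 
j7e [-0.201 -0.192 -0.211 -0.199] 
yaw [0.4702 0.4701 0.4702 0.4702] F [0.36 0.12 4.99] clk 13.42 w 0.6143 pos [0.5013 0.28   0.0407]
```

step_arm(
  plan=[
    {"wx":0,"wy":0,"wz":0.01,"tx":0,"ty":0,"tz":0,"hand":0.5},
    {"wx":0,"wy":0,"wz":0.01,"tx":0,"ty":0,"tz":0,"hand":0.5},
    {"wx":0,"wy":0,"wz":0.01,"tx":0,"ty":0,"tz":0,"hand":0.5},
    {"wx":0,"wy":0,"wz":0.01,"tx":0,"ty":0,"tz":0,"hand":0.5},
    {"wx":0,"wy":0,"wz":0.01,"tx":0,"ty":0,"tz":0,"hand":0.5},
    {"wx":0,"wy":0,"wz":0.01,"tx":0,"ty":0,"tz":0,"hand":0.5},
    {"wx":0,"wy":0,"wz":0.01,"tx":0,"ty":0,"tz":0,"hand":0.5},
    {"wx":0,"wy":0,"wz":0.01,"tx":0,"ty":0,"tz":0,"hand":0.5},
    {"wx":0,"wy":0,"wz":0,"tx":0,"ty":0,"tz":0,"hand":0.5},
    {"wx":0,"wy":0,"wz":0,"tx":0,"ty":0,"tz":0,"hand":0.5},
  ],
)

```text
clock: 14.25
position: [0.5013, 0.2801, 0.0407]
ee_rot: [1.654, 2.671, -0.001]
force: [1.7, -0.3, 4.7]
width: 0.612
```

```bash
python3 -c "
from h import *
feel(4)
snap('scene','s13',(300,260,330,290),20)
"
```

```text
Mz [0.257 0.234 0.251 0.23 ] mean 0.243 
j7e [-0.233 -0.229 -0.228 -0.228] 
yaw [0.4619 0.4619 0.4619 0.4619] F [ 0.92 -0.71  5.12] clk 14.4 w 0.6162 pos [0.5012 0.2801 0.0407]
```

View pics/s13.png

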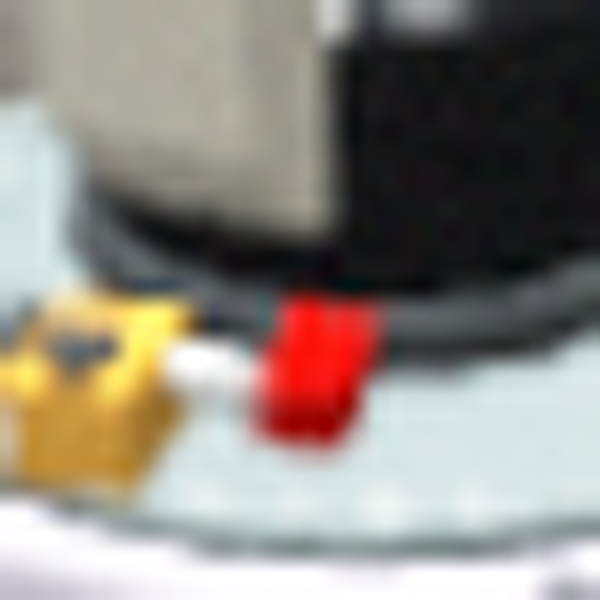

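step_arm(
  plan=[
    {"wx":0,"wy":0,"wz":0.01,"tx":0,"ty":0,"tz":0,"hand":0.5},
    {"wx":0,"wy":0,"wz":0.01,"tx":0,"ty":0,"tz":0,"hand":0.5},
    {"wx":0,"wy":0,"wz":0.01,"tx":0,"ty":0,"tz":0,"hand":0.5},
    {"wx":0,"wy":0,"wz":0,"tx":0,"ty":0,"tz":0,"hand":0.5},
    {"wx":0,"wy":0,"wz":0,"tx":0,"ty":0,"tz":0,"hand":0.5},
    {"wx":0,"wy":0,"wz":0,"tx":0,"ty":0,"tz":0,"hand":0.5},
    {"wx":0,"wy":0,"wz":0,"tx":0,"ty":0,"tz":0,"hand":0.5},
    {"wx":0,"wy":0,"wz":0,"tx":0,"ty":0,"tz":0,"hand":0.5},
    {"wx":0,"wy":0,"wz":0,"tx":0,"ty":0,"tz":0,"hand":0.5},
    {"wx":0,"wy":0,"wz":0,"tx":0,"ty":0,"tz":0,"hand":0.5},
  ],
)

```text
clock: 15.28
position: [0.5013, 0.2801, 0.0407]
ee_rot: [1.658, 2.668, -0.001]
force: [1.8, -0.3, 4.3]
width: 0.614
```

```bash
python3 -c "
from h import *
feel(4)
"
```

```text
Mz [0.312 0.298 0.199 0.249] mean 0.264 
j7e [-0.254 -0.254 -0.255 -0.255] 
yaw [0.4587 0.4588 0.4588 0.4588] F [ 1.47 -0.18  4.8 ] clk 15.43 w 0.6203 pos [0.5012 0.28   0.0407]
```

step_arm(
  plan=[
    {"wx":0,"wy":0,"wz":0.01,"tx":0,"ty":0,"tz":0,"hand":0.5},
    {"wx":0,"wy":0,"wz":0.01,"tx":0,"ty":0,"tz":0,"hand":0.5},
    {"wx":0,"wy":0,"wz":0.01,"tx":0,"ty":0,"tz":0,"hand":0.5},
    {"wx":0,"wy":0,"wz":0.01,"tx":0,"ty":0,"tz":0,"hand":0.5},
    {"wx":0,"wy":0,"wz":0.01,"tx":0,"ty":0,"tz":0,"hand":0.5},
    {"wx":0,"wy":0,"wz":0,"tx":0,"ty":0,"tz":0,"hand":0.5},
    {"wx":0,"wy":0,"wz":0,"tx":0,"ty":0,"tz":0,"hand":0.5},
    {"wx":0,"wy":0,"wz":0,"tx":0,"ty":0,"tz":0,"hand":0.5},
    {"wx":0,"wy":0,"wz":0,"tx":0,"ty":0,"tz":0,"hand":0.5},
    {"wx":0,"wy":0,"wz":0,"tx":0,"ty":0,"tz":0,"hand":0.5},
  ],
)

```text
clock: 16.27
position: [0.5013, 0.2801, 0.0407]
ee_rot: [1.665, 2.664, -0.001]
force: [2.2, -1.5, 5.1]
width: 0.611
```

```bash
python3 -c "
from h import *
feel(4)
snap('scene','s14',(300,260,330,290),20)
"
```

```text
Mz [0.259 0.297 0.298 0.29 ] mean 0.286 
j7e [-0.303 -0.304 -0.304 -0.304] 
yaw [0.4536 0.4536 0.4535 0.4535] F [ 1.87 -1.14  4.9 ] clk 16.42 w 0.6158 pos [0.5013 0.2801 0.0407]
```

View pics/s14.png

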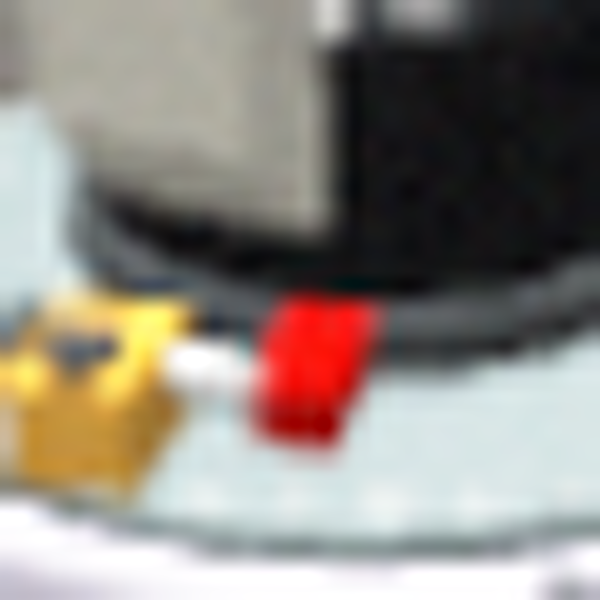

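step_arm(
  plan=[
    {"wx":0,"wy":0,"wz":0.01,"tx":0,"ty":0,"tz":0,"hand":0.5},
    {"wx":0,"wy":0,"wz":0.01,"tx":0,"ty":0,"tz":0,"hand":0.5},
    {"wx":0,"wy":0,"wz":0.01,"tx":0,"ty":0,"tz":0,"hand":0.5},
    {"wx":0,"wy":0,"wz":0.01,"tx":0,"ty":0,"tz":0,"hand":0.5},
    {"wx":0,"wy":0,"wz":0.01,"tx":0,"ty":0,"tz":0,"hand":0.5},
    {"wx":0,"wy":0,"wz":0.01,"tx":0,"ty":0,"tz":0,"hand":0.5},
    {"wx":0,"wy":0,"wz":0.01,"tx":0,"ty":0,"tz":0,"hand":0.5},
    {"wx":0,"wy":0,"wz":0,"tx":0,"ty":0,"tz":0,"hand":0.5},
    {"wx":0,"wy":0,"wz":0,"tx":0,"ty":0,"tz":0,"hand":0.5},
    {"wx":0,"wy":0,"wz":0,"tx":0,"ty":0,"tz":0,"hand":0.5},
  ],
)

```text
clock: 17.3
position: [0.5013, 0.2801, 0.0407]
ee_rot: [1.675, 2.658, -0.001]
force: [3.0, -0.5, 5.3]
width: 0.614
```

```bash
python3 -c "
from h import *
feel(4)
snap('scene','s15',(300,260,330,290),20)
"
```

```text
Mz [0.372 0.371 0.347 0.338] mean 0.357 
j7e [-0.385 -0.385 -0.385 -0.385] 
yaw [0.4462 0.4462 0.4462 0.4462] F [ 2.6  -0.77  4.9 ] clk 17.45 w 0.617 pos [0.5013 0.2801 0.0407]
```

View pics/s15.png

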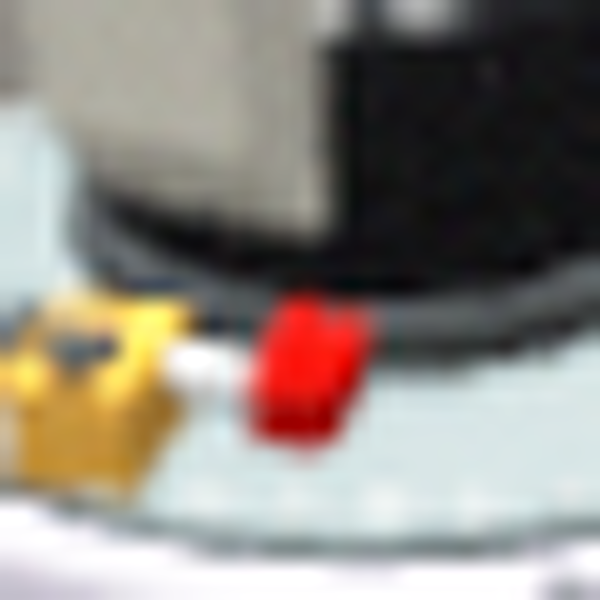

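step_arm(
  plan=[
    {"wx":0,"wy":0,"wz":0.01,"tx":0,"ty":0,"tz":0,"hand":0.5},
    {"wx":0,"wy":0,"wz":0.01,"tx":0,"ty":0,"tz":0,"hand":0.5},
    {"wx":0,"wy":0,"wz":0.01,"tx":0,"ty":0,"tz":0,"hand":0.5},
    {"wx":0,"wy":0,"wz":0.01,"tx":0,"ty":0,"tz":0,"hand":0.5},
    {"wx":0,"wy":0,"wz":0.01,"tx":0,"ty":0,"tz":0,"hand":0.5},
    {"wx":0,"wy":0,"wz":0,"tx":0,"ty":0,"tz":0,"hand":0.5},
    {"wx":0,"wy":0,"wz":0,"tx":0,"ty":0,"tz":0,"hand":0.5},
    {"wx":0,"wy":0,"wz":0,"tx":0,"ty":0,"tz":0,"hand":0.5},
    {"wx":0,"wy":0,"wz":0,"tx":0,"ty":0,"tz":0,"hand":0.5},
    {"wx":0,"wy":0,"wz":0,"tx":0,"ty":0,"tz":0,"hand":0.5},
  ],
)

```text
clock: 18.33
position: [0.5013, 0.28, 0.0407]
ee_rot: [1.682, 2.653, -0.001]
force: [2.7, -1.5, 4.7]
width: 0.617
```

```bash
python3 -c "
from h import *
feel(4)
"
```

```text
Mz [0.488 0.415 0.418 0.434] mean 0.439 
j7e [-0.45  -0.45  -0.45  -0.451] 
yaw [0.4409 0.4409 0.441  0.4409] F [ 2.65 -1.19  4.42] clk 18.48 w 0.6176 pos [0.5013 0.28   0.0407]
```

The held torque is about 0.44 N m, so about 0.2 N m goes into the stop on top of friction. I'll release and raise to knob height.

step_arm(
  plan=[
    {"wx":0,"wy":0,"wz":0,"tx":0,"ty":0,"tz":0,"hand":0.7},
    {"wx":0,"wy":0,"wz":0,"tx":0,"ty":0,"tz":0,"hand":0.85},
    {"wx":0,"wy":0,"wz":0,"tx":0,"ty":0,"tz":0,"hand":0.85},
    {"wx":0,"wy":0,"wz":0,"tx":0,"ty":0,"tz":0,"hand":0.85},
    {"wx":0,"wy":0,"wz":0,"tx":0,"ty":0,"tz":-0.4,"hand":0.85},
    {"wx":0,"wy":0,"wz":0,"tx":0,"ty":0,"tz":-0.6,"hand":0.85},
    {"wx":0,"wy":0,"wz":0,"tx":0,"ty":0,"tz":-0.6,"hand":0.85},
    {"wx":0,"wy":0,"wz":0,"tx":0,"ty":0,"tz":-0.6,"hand":0.85},
    {"wx":0,"wy":0,"wz":0,"tx":0,"ty":0,"tz":-0.6,"hand":0.85},
    {"wx":0,"wy":0,"wz":0,"tx":0,"ty":0,"tz":0,"hand":0.85},
  ],
)

```text
clock: 19.32
position: [0.5021, 0.2805, 0.0703]
ee_rot: [1.681, 2.652, 0.002]
force: [0.1, 0.0, -0.2]
width: 0.849
```

```bash
python3 - <<'E'
from h import *
corr()
p,W=snap("scene","s16",(270,220,370,300),7)
snap("scene","s16z",(300,260,330,290),20) if 0 else None
cv2.imwrite("pics/s16z.png",cv2.resize(p[260:290,300:330,::-1],None,fx=18,fy=18,interpolation=cv2.INTER_CUBIC))
for v in range(246,264): print(v,[(W[v,u]*1000).round(0).tolist() for u in (298,302,306,310,314)])
c=arm.calibration("wrist");p,Ww=snap("wrist","w16",(180,180,460,360),2.8)
print("knob proj",proj("wrist",[.5008,.2794,.102],c))
corr()
E
```

```text
clk 19.32 pos [0.5021 0.2805 0.0703] jaw yaw 0.4409 j7 0.150 w 0.8491
 corr w(6deg) [ 0.016  0.003 -0.   ] t cm [-0.049 -0.165 -0.   ]  F [ 0.08  0.02 -0.22] M [-0.01   0.001  0.033]
246 [[448.0, 263.0, 111.0], [452.0, 257.0, 112.0], [455.0, 249.0, 114.0], [464.0, 250.0, 111.0], [490.0, 274.0, 96.0]]
247 [[448.0, 263.0, 109.0], [452.0, 256.0, 111.0], [454.0, 248.0, 113.0], [464.0, 249.0, 110.0], [490.0, 274.0, 93.0]]
248 [[448.0, 263.0, 107.0], [451.0, 256.0, 109.0], [456.0, 250.0, 109.0], [464.0, 248.0, 108.0], [490.0, 273.0, 92.0]]
249 [[449.0, 265.0, 105.0], [452.0, 257.0, 107.0], [456.0, 249.0, 108.0], [462.0, 247.0, 107.0], [489.0, 273.0, 90.0]]
250 [[448.0, 263.0, 103.0], [452.0, 257.0, 105.0], [454.0, 247.0, 107.0], [464.0, 250.0, 103.0], [489.0, 272.0, 89.0]]
251 [[449.0, 265.0, 101.0], [451.0, 256.0, 103.0], [454.0, 247.0, 106.0], [464.0, 250.0, 101.0], [490.0, 274.0, 85.0]]
252 [[447.0, 263.0, 100.0], [452.0, 258.0, 100.0], [455.0, 249.0, 102.0], [464.0, 250.0, 100.0], [491.0, 275.0, 83.0]]
253 [[448.0, 264.0, 97.0], [453.0, 259.0, 98.0], [456.0, 250.0, 100.0], [464.0, 250.
[... 688 characters left out ...]
.0], [486.0, 269.0, 72.0]]
260 [[542.0, 409.0, 1.0], [548.0, 402.0, 2.0], [474.0, 278.0, 70.0], [477.0, 269.0, 73.0], [483.0, 266.0, 72.0]]
261 [[539.0, 405.0, 1.0], [544.0, 397.0, 2.0], [473.0, 277.0, 69.0], [475.0, 266.0, 72.0], [479.0, 260.0, 73.0]]
262 [[534.0, 398.0, 3.0], [542.0, 394.0, 1.0], [474.0, 278.0, 66.0], [476.0, 268.0, 69.0], [482.0, 263.0, 69.0]]
263 [[533.0, 396.0, 1.0], [542.0, 394.0, -1.0], [474.0, 278.0, 64.0], [477.0, 270.0, 66.0], [481.0, 263.0, 68.0]]
knob proj [313.95425814 317.3827224 ]
clk 19.42 pos [0.5014 0.2803 0.0692] jaw yaw 0.4411 j7 0.150 w 0.8504
 corr w(6deg) [ 0.002  0.005 -0.   ] t cm [-0.055 -0.096  0.   ]  F [ 0.12 -0.28  0.28] M [-0.073  0.057  0.025]
```

View pics/s16.png

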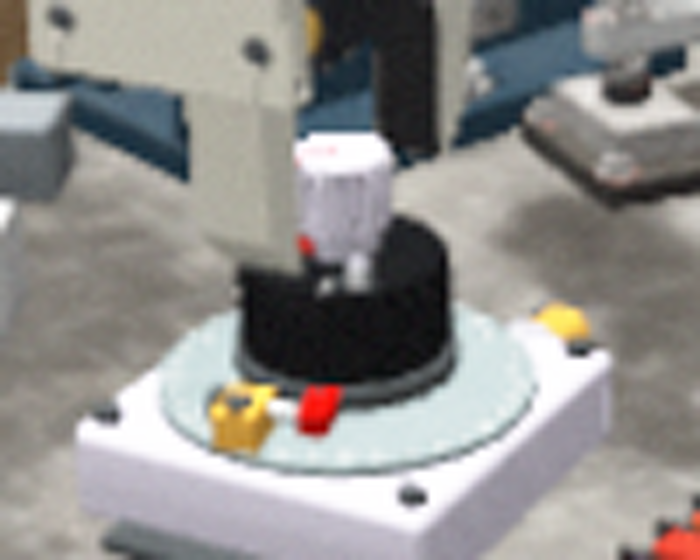

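View pics/s16z.png

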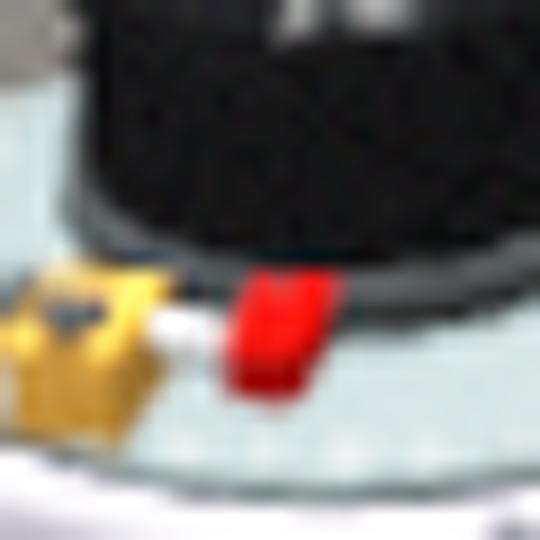

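View pics/w16.png

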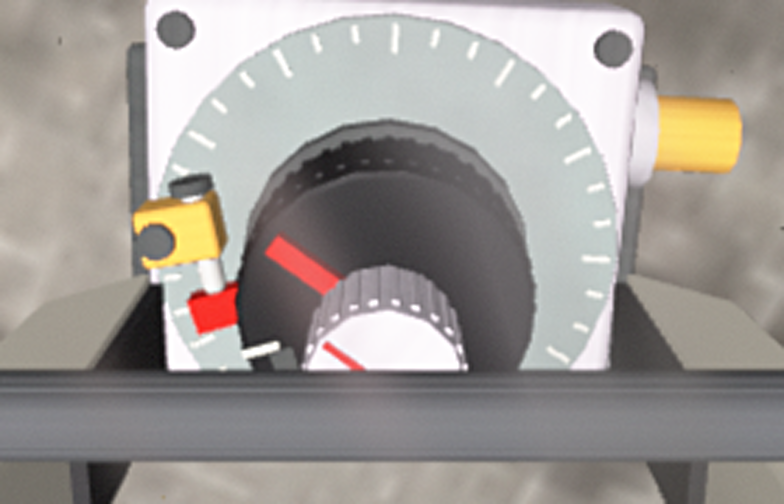

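The wrist view shows the red lug against the white screw end, and the ring stayed put on release. Now I'll grip the knob lightly.

step_arm(
  plan=[
    {"wx":0,"wy":0,"wz":0,"tx":-0.04,"ty":-0.02,"tz":0,"hand":0.45},
    {"wx":0,"wy":0,"wz":0,"tx":0,"ty":0,"tz":0,"hand":0.45},
    {"wx":0,"wy":0,"wz":0,"tx":0,"ty":0,"tz":0,"hand":0.4},
    {"wx":0,"wy":0,"wz":0,"tx":0,"ty":0,"tz":0,"hand":0.35},
    {"wx":0,"wy":0,"wz":0,"tx":0,"ty":0,"tz":0,"hand":0.32},
    {"wx":0,"wy":0,"wz":0,"tx":0,"ty":0,"tz":0,"hand":0.3},
    {"wx":0,"wy":0,"wz":0,"tx":0,"ty":0,"tz":0,"hand":0.2},
    {"wx":0,"wy":0,"wz":0,"tx":0,"ty":0,"tz":0,"hand":0.2},
    {"wx":0,"wy":0,"wz":0,"tx":0,"ty":0,"tz":0,"hand":0.2},
    {"wx":0,"wy":0,"wz":0,"tx":0,"ty":0,"tz":0,"hand":0.2},
  ],
  force=11,
)

```text
clock: 20.25
position: [0.5014, 0.2797, 0.0687]
ee_rot: [1.682, 2.653, -0.001]
force: [1.0, 0.7, -0.9]
width: 0.281
```

```bash
python3 - <<'E'
from h import *
corr()
p,W=snap("scene","s17",(270,220,370,300),7)
feel(3)
E
```

```text
clk 20.25 pos [0.5014 0.2797 0.0687] jaw yaw 0.4410 j7 0.151 w 0.281
 corr w(6deg) [-0.002  0.008  0.   ] t cm [-0.003 -0.07   0.   ]  F [ 1.02  0.71 -0.9 ] M [ 0.056 -0.255 -0.025]
Mz [-0.058 -0.02   0.028] mean -0.017 
j7e [-0.001 -0.001 -0.001] 
yaw [0.441 0.441 0.441] F [ 1.14  0.53 -1.85] clk 20.4 w 0.2786 pos [0.5014 0.2798 0.0687]
```

View pics/s17.png

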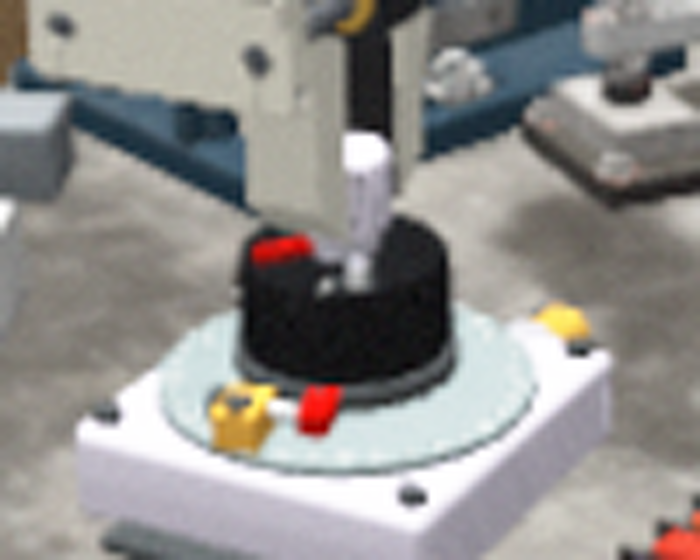

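step_arm(
  plan=[
    {"wx":0,"wy":0,"wz":-0.2,"tx":0,"ty":0,"tz":0,"hand":0.2},
    {"wx":0,"wy":0,"wz":-0.4,"tx":0,"ty":0,"tz":0,"hand":0.2},
    {"wx":0,"wy":0,"wz":-0.4,"tx":0,"ty":0,"tz":0,"hand":0.2},
    {"wx":0,"wy":0,"wz":-0.4,"tx":0,"ty":0,"tz":0,"hand":0.2},
    {"wx":0,"wy":0,"wz":-0.4,"tx":0,"ty":0,"tz":0,"hand":0.2},
    {"wx":0,"wy":0,"wz":-0.4,"tx":0,"ty":0,"tz":0,"hand":0.2},
    {"wx":0,"wy":0,"wz":-0.4,"tx":0,"ty":0,"tz":0,"hand":0.2},
    {"wx":0,"wy":0,"wz":-0.4,"tx":0,"ty":0,"tz":0,"hand":0.2},
    {"wx":0,"wy":0,"wz":-0.3,"tx":0,"ty":0,"tz":0,"hand":0.2},
    {"wx":0,"wy":0,"wz":-0.2,"tx":0,"ty":0,"tz":0,"hand":0.2},
  ],
)

```text
clock: 21.23
position: [0.5012, 0.2796, 0.0687]
ee_rot: [1.166, 2.917, -0.002]
force: [0.7, 0.2, -1.5]
width: 0.281
```

```bash
python3 - <<'E'
from h import *
feel(2)
snap("scene","s18",(270,220,370,300),7)
snap("wrist","w18",(180,180,460,360),2.8)
feel(2)
E
```

```text
Mz [-0.059 -0.005] mean -0.032 
j7e [-0.128 -0.189] 
yaw [0.81   0.8107] F [ 0.93  0.56 -1.87] clk 21.28 w 0.2778 pos [0.5012 0.2796 0.0687]
Mz [0.04  0.097] mean 0.068 
j7e [0.162 0.023] 
yaw [0.8073 0.807 ] F [ 0.2   0.48 -0.73] clk 21.43 w 0.2792 pos [0.5012 0.2796 0.0687]
```

View pics/s18.png

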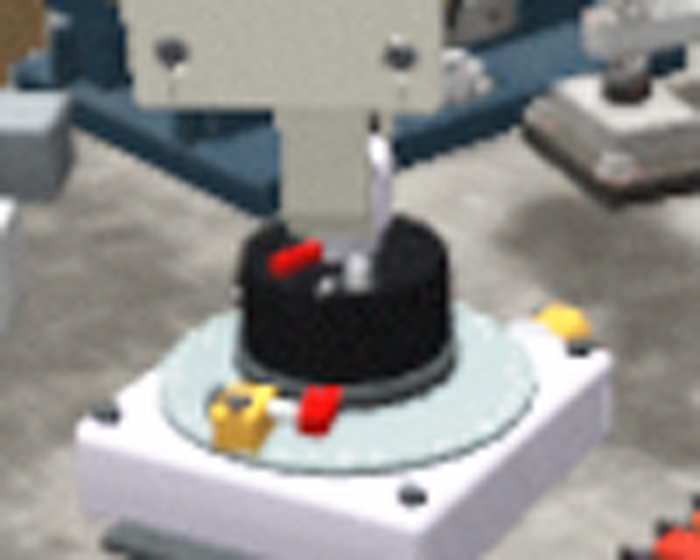

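View pics/w18.png

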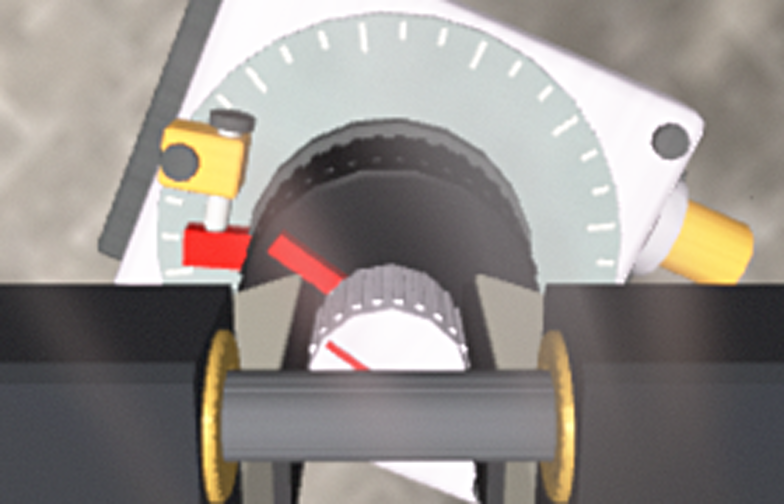

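step_arm(
  plan=[
    {"wx":0,"wy":0,"wz":-0.3,"tx":0,"ty":0,"tz":0,"hand":0.2},
    {"wx":0,"wy":0,"wz":-0.6,"tx":0,"ty":0,"tz":0,"hand":0.2},
    {"wx":0,"wy":0,"wz":-0.6,"tx":0,"ty":0,"tz":0,"hand":0.2},
    {"wx":0,"wy":0,"wz":-0.6,"tx":0,"ty":0,"tz":0,"hand":0.2},
    {"wx":0,"wy":0,"wz":-0.6,"tx":0,"ty":0,"tz":0,"hand":0.2},
    {"wx":0,"wy":0,"wz":-0.6,"tx":0,"ty":0,"tz":0,"hand":0.2},
    {"wx":0,"wy":0,"wz":-0.4,"tx":0,"ty":0,"tz":0,"hand":0.2},
    {"wx":0,"wy":0,"wz":-0.2,"tx":0,"ty":0,"tz":0,"hand":0.2},
    {"wx":0,"wy":0,"wz":-0.1,"tx":0,"ty":0,"tz":0,"hand":0.2},
    {"wx":0,"wy":0,"wz":0,"tx":0,"ty":0,"tz":0,"hand":0.2},
  ],
)

```text
clock: 22.27
position: [0.501, 0.2793, 0.0687]
ee_rot: [-0.539, -3.094, 0.002]
force: [-1.8, -1.7, 1.2]
width: 0.277
```

```bash
python3 - <<'E'
from h import *
feel(2)
snap("scene","s19",(290,240,350,290),12)
feel(2)
E
```

```text
Mz [-0.026  0.002] mean -0.012 
j7e [0.284 0.144] 
yaw [1.2257 1.2252] F [-1.27 -1.86  0.95] clk 22.32 w 0.2763 pos [0.501  0.2793 0.0687]
Mz [-0.05  -0.017] mean -0.033 
j7e [0.054 0.027] 
yaw [1.2252 1.2254] F [-0.65 -2.32  0.94] clk 22.42 w 0.2784 pos [0.501  0.2793 0.0687]
```

View pics/s19.png

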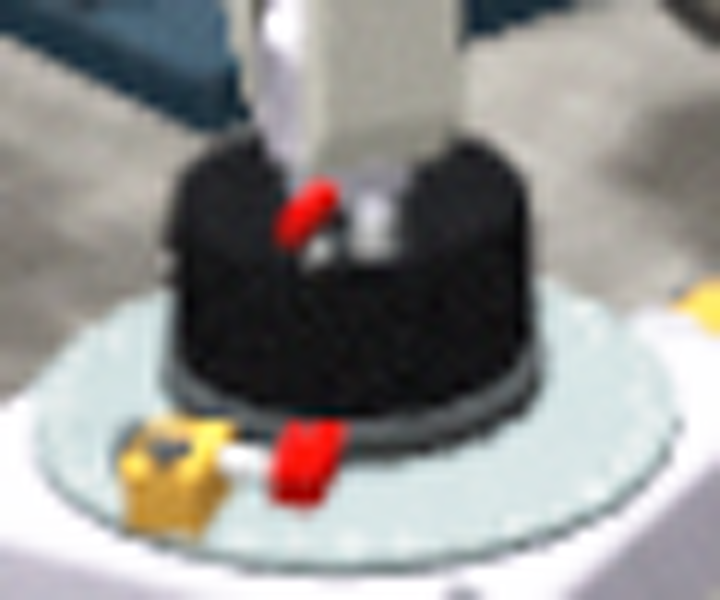

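step_arm(
  plan=[
    {"wx":0,"wy":0,"wz":-0.15,"tx":0,"ty":0,"tz":0,"hand":0.2},
    {"wx":0,"wy":0,"wz":-0.15,"tx":0,"ty":0,"tz":0,"hand":0.2},
    {"wx":0,"wy":0,"wz":-0.15,"tx":0,"ty":0,"tz":0,"hand":0.2},
    {"wx":0,"wy":0,"wz":-0.15,"tx":0,"ty":0,"tz":0,"hand":0.2},
    {"wx":0,"wy":0,"wz":-0.15,"tx":0,"ty":0,"tz":0,"hand":0.2},
    {"wx":0,"wy":0,"wz":-0.15,"tx":0,"ty":0,"tz":0,"hand":0.2},
    {"wx":0,"wy":0,"wz":-0.15,"tx":0,"ty":0,"tz":0,"hand":0.2},
    {"wx":0,"wy":0,"wz":-0.1,"tx":0,"ty":0,"tz":0,"hand":0.2},
    {"wx":0,"wy":0,"wz":-0.1,"tx":0,"ty":0,"tz":0,"hand":0.2},
    {"wx":0,"wy":0,"wz":-0.05,"tx":0,"ty":0,"tz":0,"hand":0.2},
  ],
)

```text
clock: 23.25
position: [0.5011, 0.2793, 0.0687]
ee_rot: [-0.325, -3.124, 0.002]
force: [-2.3, -4.3, 2.6]
width: 0.282
```

```bash
python3 - <<'E'
from h import *
feel(3)
snap("scene","s20",(305,245,340,275),20)
E
```

```text
Mz [-0.033 -0.04  -0.016] mean -0.029 
j7e [0.048 0.029 0.136] 
yaw [1.3634 1.3635 1.363 ] F [-2.63 -4.36  3.39] clk 23.35 w 0.2824 pos [0.501  0.2793 0.0686]
```

View pics/s20.png

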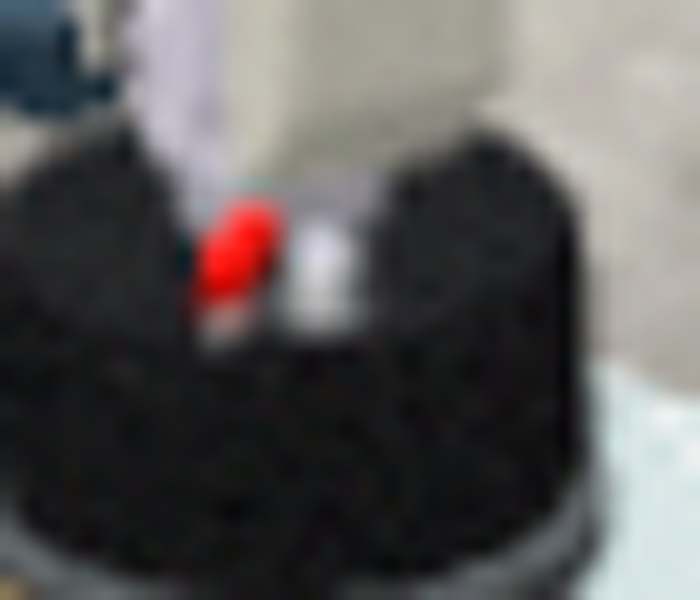

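step_arm(
  plan=[
    {"wx":0,"wy":0,"wz":0,"tx":0,"ty":-0.06,"tz":0,"hand":0.2},
    {"wx":0,"wy":0,"wz":0,"tx":0,"ty":-0.06,"tz":0,"hand":0.2},
    {"wx":0,"wy":0,"wz":-0.05,"tx":0,"ty":0,"tz":0,"hand":0.2},
    {"wx":0,"wy":0,"wz":-0.05,"tx":0,"ty":0,"tz":0,"hand":0.2},
    {"wx":0,"wy":0,"wz":-0.05,"tx":0,"ty":0,"tz":0,"hand":0.2},
    {"wx":0,"wy":0,"wz":-0.05,"tx":0,"ty":0,"tz":0,"hand":0.2},
    {"wx":0,"wy":0,"wz":-0.05,"tx":0,"ty":0,"tz":0,"hand":0.2},
    {"wx":0,"wy":0,"wz":-0.05,"tx":0,"ty":0,"tz":0,"hand":0.2},
    {"wx":0,"wy":0,"wz":-0.05,"tx":0,"ty":0,"tz":0,"hand":0.2},
    {"wx":0,"wy":0,"wz":-0.05,"tx":0,"ty":0,"tz":0,"hand":0.2},
  ],
)

```text
clock: 24.23
position: [0.501, 0.2791, 0.0687]
ee_rot: [0.26, 3.131, -0.0]
force: [-1.4, 3.8, -2.4]
width: 0.28
```

```bash
python3 - <<'E'
from h import *
feel(5)
snap("scene","s21",(305,245,340,275),20)
E
```

```text
Mz [-0.077  0.006 -0.011 -0.037  0.031] mean -0.018 
j7e [-0.059 -0.051  0.123  0.07   0.039] 
yaw [1.4053 1.4057 1.4051 1.4048 1.4048] F [-0.52  4.25 -2.97] clk 24.43 w 0.2786 pos [0.501  0.2791 0.0688]
```

View pics/s21.png

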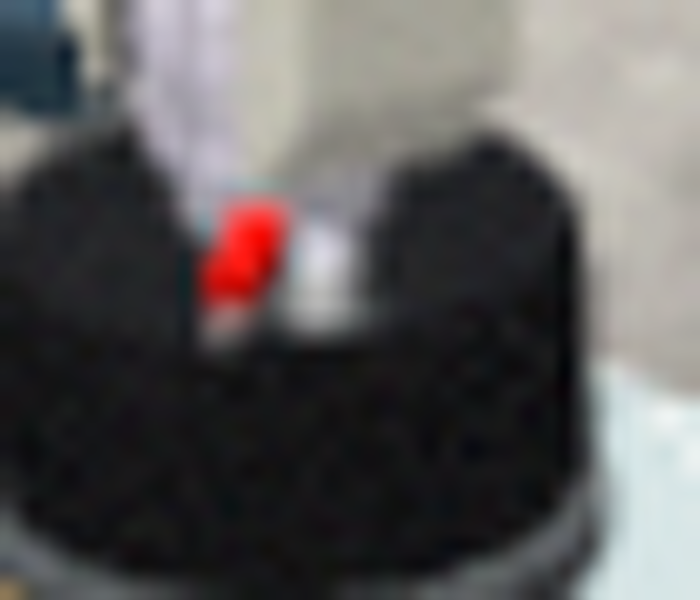

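step_arm(
  plan=[
    {"wx":0,"wy":0,"wz":-0.03,"tx":0,"ty":0.05,"tz":0,"hand":0.2},
    {"wx":0,"wy":0,"wz":-0.03,"tx":0,"ty":0,"tz":0,"hand":0.2},
    {"wx":0,"wy":0,"wz":-0.03,"tx":0,"ty":0,"tz":0,"hand":0.2},
    {"wx":0,"wy":0,"wz":-0.03,"tx":0,"ty":0,"tz":0,"hand":0.2},
    {"wx":0,"wy":0,"wz":-0.03,"tx":0,"ty":0,"tz":0,"hand":0.2},
    {"wx":0,"wy":0,"wz":-0.03,"tx":0,"ty":0,"tz":0,"hand":0.2},
    {"wx":0,"wy":0,"wz":-0.03,"tx":0,"ty":0,"tz":0,"hand":0.2},
    {"wx":0,"wy":0,"wz":-0.03,"tx":0,"ty":0,"tz":0,"hand":0.2},
    {"wx":0,"wy":0,"wz":-0.02,"tx":0,"ty":0,"tz":0,"hand":0.2},
    {"wx":0,"wy":0,"wz":-0.02,"tx":0,"ty":0,"tz":0,"hand":0.2},
  ],
)

```text
clock: 25.32
position: [0.501, 0.279, 0.0687]
ee_rot: [-0.215, -3.134, 0.001]
force: [-1.2, 3.6, -2.4]
width: 0.281
```

```bash
python3 - <<'E'
from h import *
feel(5)
snap("scene","s22",(305,245,340,275),20)
E
```

```text
Mz [-0.028 -0.043 -0.08  -0.012 -0.049] mean -0.042 
j7e [0.012 0.006 0.072 0.051 0.039] 
yaw [1.434  1.4341 1.4339 1.4338 1.4337] F [-0.89  4.48 -2.39] clk 25.52 w 0.2824 pos [0.501  0.279  0.0687]
```

View pics/s22.png

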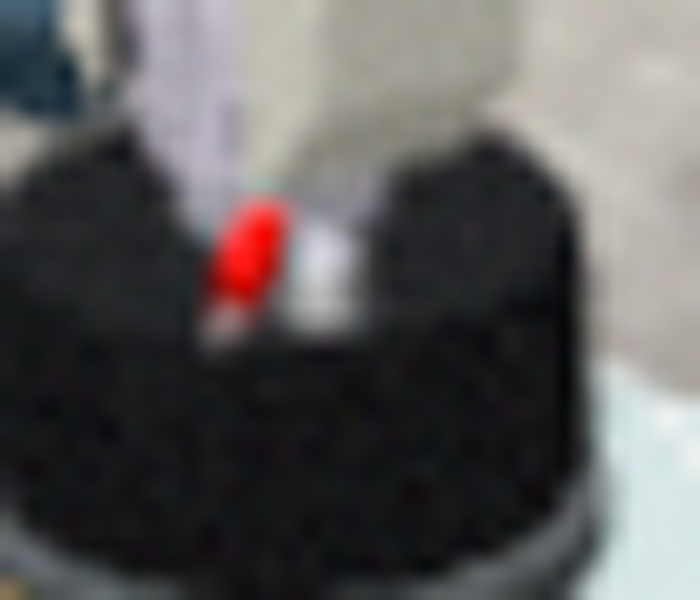

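step_arm(
  plan=[
    {"wx":0,"wy":0,"wz":-0.03,"tx":0,"ty":0.03,"tz":0,"hand":0.2},
    {"wx":0,"wy":0,"wz":-0.03,"tx":0,"ty":0,"tz":0,"hand":0.2},
    {"wx":0,"wy":0,"wz":-0.03,"tx":0,"ty":0,"tz":0,"hand":0.2},
    {"wx":0,"wy":0,"wz":-0.03,"tx":0,"ty":0,"tz":0,"hand":0.2},
    {"wx":0,"wy":0,"wz":-0.03,"tx":0,"ty":0,"tz":0,"hand":0.2},
    {"wx":0,"wy":0,"wz":-0.03,"tx":0,"ty":0,"tz":0,"hand":0.2},
    {"wx":0,"wy":0,"wz":-0.03,"tx":0,"ty":0,"tz":0,"hand":0.2},
    {"wx":0,"wy":0,"wz":-0.02,"tx":0,"ty":0,"tz":0,"hand":0.2},
    {"wx":0,"wy":0,"wz":-0.02,"tx":0,"ty":0,"tz":0,"hand":0.2},
    {"wx":0,"wy":0,"wz":-0.01,"tx":0,"ty":0,"tz":0,"hand":0.2},
  ],
)

```text
clock: 26.4
position: [0.5011, 0.2791, 0.0687]
ee_rot: [-0.172, -3.137, 0.002]
force: [-1.6, 0.9, -0.6]
width: 0.281
```

```bash
python3 - <<'E'
from h import *
feel(5)
snap("scene","s23",(305,245,340,275),20)
E
```

```text
Mz [-0.099 -0.007 -0.03  -0.052 -0.051] mean -0.048 
j7e [0.048 0.038 0.063 0.051 0.045] 
yaw [1.461  1.461  1.4609 1.4608 1.4608] F [-2.35  1.53 -0.11] clk 26.6 w 0.2804 pos [0.501  0.2791 0.0687]
```

View pics/s23.png

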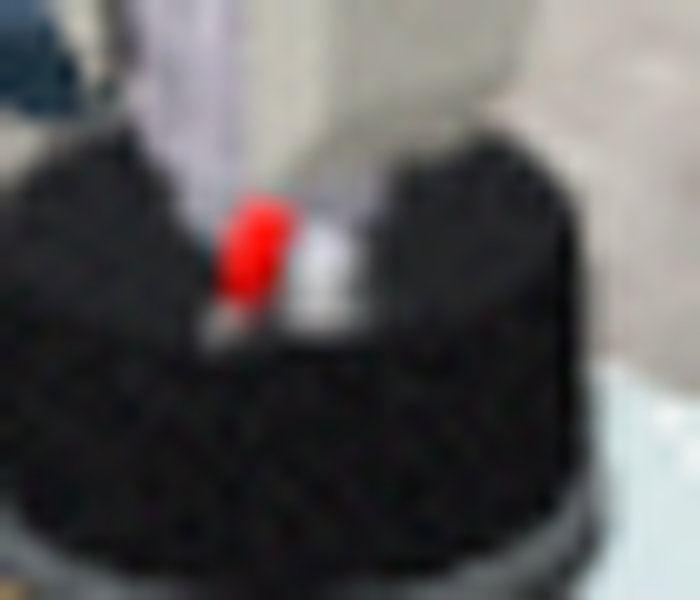

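step_arm(
  plan=[
    {"wx":0,"wy":0,"wz":-0.02,"tx":0,"ty":0,"tz":0,"hand":0.2},
    {"wx":0,"wy":0,"wz":-0.02,"tx":0,"ty":0,"tz":0,"hand":0.2},
    {"wx":0,"wy":0,"wz":-0.02,"tx":0,"ty":0,"tz":0,"hand":0.2},
    {"wx":0,"wy":0,"wz":-0.02,"tx":0,"ty":0,"tz":0,"hand":0.2},
    {"wx":0,"wy":0,"wz":-0.02,"tx":0,"ty":0,"tz":0,"hand":0.2},
    {"wx":0,"wy":0,"wz":-0.02,"tx":0,"ty":0,"tz":0,"hand":0.2},
    {"wx":0,"wy":0,"wz":-0.02,"tx":0,"ty":0,"tz":0,"hand":0.2},
    {"wx":0,"wy":0,"wz":-0.01,"tx":0,"ty":0,"tz":0,"hand":0.2},
    {"wx":0,"wy":0,"wz":-0.01,"tx":0,"ty":0,"tz":0,"hand":0.2},
    {"wx":0,"wy":0,"wz":0,"tx":0,"ty":0,"tz":0,"hand":0.2},
  ],
)

```text
clock: 27.48
position: [0.5011, 0.2791, 0.0687]
ee_rot: [-0.146, -3.138, 0.002]
force: [-3.0, -0.7, 0.1]
width: 0.279
```

```bash
python3 - <<'E'
from h import *
feel(5)
snap("scene","s24",(305,245,340,275),20)
E
```

```text
Mz [-0.039 -0.037 -0.038 -0.049 -0.03 ] mean -0.039 
j7e [0.061 0.054 0.047 0.045 0.046] 
yaw [1.4777 1.4777 1.4776 1.4776 1.4775] F [-2.84 -0.56  0.69] clk 27.68 w 0.2795 pos [0.5011 0.2791 0.0687]
```

View pics/s24.png

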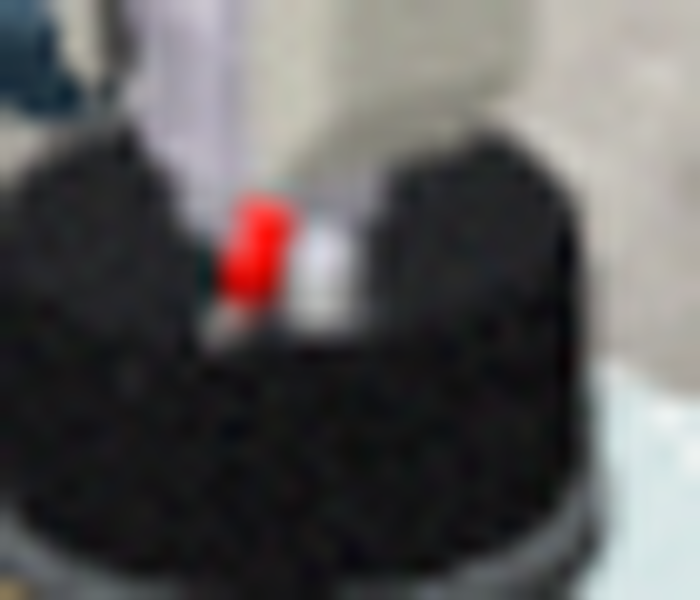

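step_arm(
  plan=[
    {"wx":0,"wy":0,"wz":-0.02,"tx":0,"ty":0,"tz":0,"hand":0.2},
    {"wx":0,"wy":0,"wz":-0.02,"tx":0,"ty":0,"tz":0,"hand":0.2},
    {"wx":0,"wy":0,"wz":-0.02,"tx":0,"ty":0,"tz":0,"hand":0.2},
    {"wx":0,"wy":0,"wz":-0.02,"tx":0,"ty":0,"tz":0,"hand":0.2},
    {"wx":0,"wy":0,"wz":-0.02,"tx":0,"ty":0,"tz":0,"hand":0.2},
    {"wx":0,"wy":0,"wz":-0.02,"tx":0,"ty":0,"tz":0,"hand":0.2},
    {"wx":0,"wy":0,"wz":-0.02,"tx":0,"ty":0,"tz":0,"hand":0.2},
    {"wx":0,"wy":0,"wz":-0.02,"tx":0,"ty":0,"tz":0,"hand":0.2},
    {"wx":0,"wy":0,"wz":-0.01,"tx":0,"ty":0,"tz":0,"hand":0.2},
    {"wx":0,"wy":0,"wz":-0.01,"tx":0,"ty":0,"tz":0,"hand":0.2},
  ],
)

```text
clock: 28.57
position: [0.5011, 0.2791, 0.0687]
ee_rot: [-0.116, -3.139, 0.002]
force: [-2.6, -2.6, 0.4]
width: 0.281
```

```bash
python3 - <<'E'
from h import *
feel(4)
snap("scene","s25",(305,245,340,275),20)
E
```

```text
Mz [-0.039 -0.004 -0.029 -0.019] mean -0.023 
j7e [0.038 0.03  0.062 0.052] 
yaw [1.4967 1.4967 1.4966 1.4965] F [-2.97 -2.15  0.85] clk 28.72 w 0.2802 pos [0.5011 0.2791 0.0687]
```

View pics/s25.png

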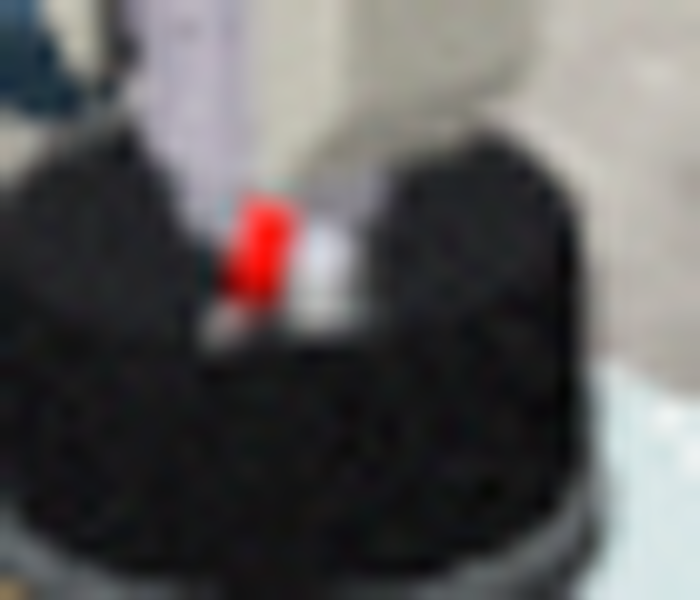

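step_arm(
  plan=[
    {"wx":0,"wy":0,"wz":-0.02,"tx":0,"ty":-0.02,"tz":0,"hand":0.2},
    {"wx":0,"wy":0,"wz":-0.02,"tx":0,"ty":0,"tz":0,"hand":0.2},
    {"wx":0,"wy":0,"wz":-0.02,"tx":0,"ty":0,"tz":0,"hand":0.2},
    {"wx":0,"wy":0,"wz":-0.02,"tx":0,"ty":0,"tz":0,"hand":0.2},
    {"wx":0,"wy":0,"wz":-0.02,"tx":0,"ty":0,"tz":0,"hand":0.2},
    {"wx":0,"wy":0,"wz":-0.02,"tx":0,"ty":0,"tz":0,"hand":0.2},
    {"wx":0,"wy":0,"wz":-0.02,"tx":0,"ty":0,"tz":0,"hand":0.2},
    {"wx":0,"wy":0,"wz":-0.01,"tx":0,"ty":0,"tz":0,"hand":0.2},
    {"wx":0,"wy":0,"wz":-0.01,"tx":0,"ty":0,"tz":0,"hand":0.2},
    {"wx":0,"wy":0,"wz":0,"tx":0,"ty":0,"tz":0,"hand":0.2},
  ],
)

```text
clock: 29.6
position: [0.5011, 0.2791, 0.0687]
ee_rot: [-0.09, -3.14, 0.002]
force: [-2.5, -0.8, -0.1]
width: 0.277
```

```bash
python3 - <<'E'
from h import *
feel(4)
snap("scene","s26",(305,245,340,275),20)
E
```

```text
Mz [-0.028 -0.029 -0.032  0.04 ] mean -0.012 
j7e [0.061 0.054 0.046 0.043] 
yaw [1.5134 1.5134 1.5133 1.5134] F [-2.92 -0.76  0.09] clk 29.75 w 0.2801 pos [0.501  0.2791 0.0687]
```

View pics/s26.png

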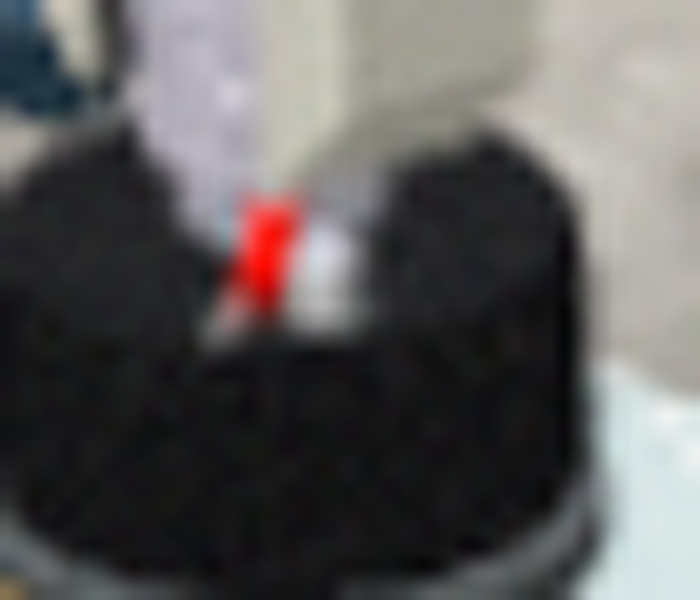

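step_arm(
  plan=[
    {"wx":0,"wy":0,"wz":-0.01,"tx":0,"ty":0,"tz":0,"hand":0.2},
    {"wx":0,"wy":0,"wz":-0.01,"tx":0,"ty":0,"tz":0,"hand":0.2},
    {"wx":0,"wy":0,"wz":-0.01,"tx":0,"ty":0,"tz":0,"hand":0.2},
    {"wx":0,"wy":0,"wz":-0.01,"tx":0,"ty":0,"tz":0,"hand":0.2},
    {"wx":0,"wy":0,"wz":-0.01,"tx":0,"ty":0,"tz":0,"hand":0.2},
    {"wx":0,"wy":0,"wz":-0.01,"tx":0,"ty":0,"tz":0,"hand":0.2},
    {"wx":0,"wy":0,"wz":-0.01,"tx":0,"ty":0,"tz":0,"hand":0.2},
    {"wx":0,"wy":0,"wz":-0.01,"tx":0,"ty":0,"tz":0,"hand":0.2},
    {"wx":0,"wy":0,"wz":-0.01,"tx":0,"ty":0,"tz":0,"hand":0.2},
    {"wx":0,"wy":0,"wz":0,"tx":0,"ty":0,"tz":0,"hand":0.2},
  ],
)

```text
clock: 30.63
position: [0.5011, 0.2791, 0.0687]
ee_rot: [-0.075, -3.14, 0.001]
force: [-2.2, -0.9, 0.4]
width: 0.275
```

```bash
python3 - <<'E'
from h import *
feel(5)
E
```

```text
Mz [-0.02  -0.041 -0.062 -0.05   0.003] mean -0.034 
j7e [0.059 0.052 0.045 0.042 0.04 ] 
yaw [1.5228 1.5227 1.5228 1.5228 1.5227] F [-2.79 -0.66 -0.42] clk 30.83 w 0.2752 pos [0.5011 0.2791 0.0687]
```

Same friction-only reading as before, so I'll continue in the same small steps.

step_arm(
  plan=[
    {"wx":0,"wy":0,"wz":-0.01,"tx":0,"ty":0,"tz":0,"hand":0.2},
    {"wx":0,"wy":0,"wz":-0.01,"tx":0,"ty":0,"tz":0,"hand":0.2},
    {"wx":0,"wy":0,"wz":-0.01,"tx":0,"ty":0,"tz":0,"hand":0.2},
    {"wx":0,"wy":0,"wz":-0.01,"tx":0,"ty":0,"tz":0,"hand":0.2},
    {"wx":0,"wy":0,"wz":-0.01,"tx":0,"ty":0,"tz":0,"hand":0.2},
    {"wx":0,"wy":0,"wz":-0.01,"tx":0,"ty":0,"tz":0,"hand":0.2},
    {"wx":0,"wy":0,"wz":-0.01,"tx":0,"ty":0,"tz":0,"hand":0.2},
    {"wx":0,"wy":0,"wz":-0.01,"tx":0,"ty":0,"tz":0,"hand":0.2},
    {"wx":0,"wy":0,"wz":-0.01,"tx":0,"ty":0,"tz":0,"hand":0.2},
    {"wx":0,"wy":0,"wz":0,"tx":0,"ty":0,"tz":0,"hand":0.2},
  ],
)

```text
clock: 31.67
position: [0.5011, 0.2791, 0.0687]
ee_rot: [-0.061, -3.141, 0.002]
force: [-3.1, -0.3, -0.8]
width: 0.279
```

```bash
python3 - <<'E'
from h import *
feel(4)
snap("scene","s27",(305,245,340,275),20)
E
```

```text
Mz [-0.062 -0.019 -0.039 -0.027] mean -0.037 
j7e [0.057 0.051 0.044 0.041] 
yaw [1.5322 1.5321 1.5322 1.5321] F [-3.31 -0.96 -1.21] clk 31.82 w 0.2803 pos [0.5011 0.2791 0.0687]
```

View pics/s27.png

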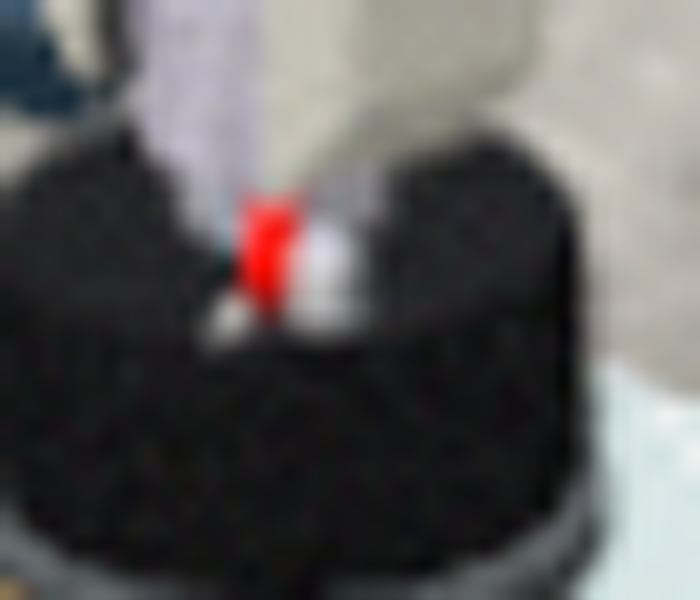

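step_arm(
  plan=[
    {"wx":0,"wy":0,"wz":-0.01,"tx":0,"ty":0,"tz":0,"hand":0.2},
    {"wx":0,"wy":0,"wz":-0.01,"tx":0,"ty":0,"tz":0,"hand":0.2},
    {"wx":0,"wy":0,"wz":-0.01,"tx":0,"ty":0,"tz":0,"hand":0.2},
    {"wx":0,"wy":0,"wz":-0.01,"tx":0,"ty":0,"tz":0,"hand":0.2},
    {"wx":0,"wy":0,"wz":-0.01,"tx":0,"ty":0,"tz":0,"hand":0.2},
    {"wx":0,"wy":0,"wz":-0.01,"tx":0,"ty":0,"tz":0,"hand":0.2},
    {"wx":0,"wy":0,"wz":-0.01,"tx":0,"ty":0,"tz":0,"hand":0.2},
    {"wx":0,"wy":0,"wz":-0.01,"tx":0,"ty":0,"tz":0,"hand":0.2},
    {"wx":0,"wy":0,"wz":-0.01,"tx":0,"ty":0,"tz":0,"hand":0.2},
    {"wx":0,"wy":0,"wz":0,"tx":0,"ty":0,"tz":0,"hand":0.2},
  ],
)

```text
clock: 32.7
position: [0.5011, 0.279, 0.0687]
ee_rot: [-0.046, -3.141, 0.002]
force: [-2.7, -0.7, -1.5]
width: 0.278
```

```bash
python3 - <<'E'
from h import *
feel(4)
E
```

```text
Mz [-0.018 -0.052 -0.021 -0.044] mean -0.034 
j7e [0.057 0.05  0.043 0.04 ] 
yaw [1.5416 1.5417 1.5416 1.5417] F [-2.83 -0.99 -1.06] clk 32.85 w 0.2805 pos [0.5011 0.2791 0.0687]
```

step_arm(
  plan=[
    {"wx":0,"wy":0,"wz":-0.01,"tx":0,"ty":0,"tz":0,"hand":0.2},
    {"wx":0,"wy":0,"wz":-0.01,"tx":0,"ty":0,"tz":0,"hand":0.2},
    {"wx":0,"wy":0,"wz":-0.01,"tx":0,"ty":0,"tz":0,"hand":0.2},
    {"wx":0,"wy":0,"wz":-0.01,"tx":0,"ty":0,"tz":0,"hand":0.2},
    {"wx":0,"wy":0,"wz":-0.01,"tx":0,"ty":0,"tz":0,"hand":0.2},
    {"wx":0,"wy":0,"wz":-0.01,"tx":0,"ty":0,"tz":0,"hand":0.2},
    {"wx":0,"wy":0,"wz":-0.01,"tx":0,"ty":0,"tz":0,"hand":0.2},
    {"wx":0,"wy":0,"wz":-0.01,"tx":0,"ty":0,"tz":0,"hand":0.2},
    {"wx":0,"wy":0,"wz":-0.01,"tx":0,"ty":0,"tz":0,"hand":0.2},
    {"wx":0,"wy":0,"wz":0,"tx":0,"ty":0,"tz":0,"hand":0.2},
  ],
)

```text
clock: 33.68
position: [0.5011, 0.279, 0.0687]
ee_rot: [-0.031, -3.141, 0.002]
force: [-3.7, -1.1, -0.5]
width: 0.28
```

```bash
python3 - <<'E'
from h import *
feel(4)
snap("scene","s28",(305,245,340,275),20)
E
```

```text
Mz [-0.075 -0.094 -0.029 -0.041] mean -0.06 
j7e [0.069 0.062 0.055 0.052] 
yaw [1.551  1.5511 1.551  1.551 ] F [-3.41 -0.59 -1.13] clk 33.83 w 0.2756 pos [0.5011 0.2791 0.0687]
```

View pics/s28.png

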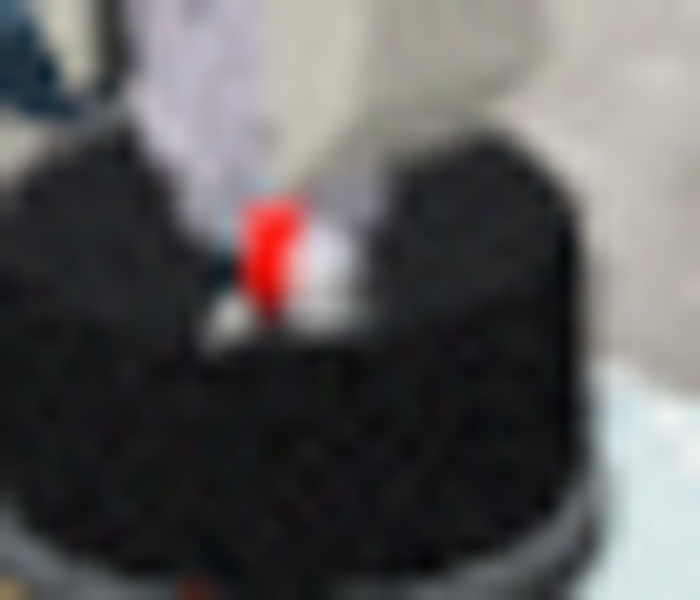

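The j7 torque is up 0.012 N m from a level that had held steady, so contact is just starting. Smaller steps from here.

step_arm(
  plan=[
    {"wx":0,"wy":0,"wz":-0.01,"tx":0,"ty":0,"tz":0,"hand":0.2},
    {"wx":0,"wy":0,"wz":-0.01,"tx":0,"ty":0,"tz":0,"hand":0.2},
    {"wx":0,"wy":0,"wz":-0.01,"tx":0,"ty":0,"tz":0,"hand":0.2},
    {"wx":0,"wy":0,"wz":-0.01,"tx":0,"ty":0,"tz":0,"hand":0.2},
    {"wx":0,"wy":0,"wz":0,"tx":0,"ty":0,"tz":0,"hand":0.2},
    {"wx":0,"wy":0,"wz":0,"tx":0,"ty":0,"tz":0,"hand":0.2},
    {"wx":0,"wy":0,"wz":0,"tx":0,"ty":0,"tz":0,"hand":0.2},
    {"wx":0,"wy":0,"wz":0,"tx":0,"ty":0,"tz":0,"hand":0.2},
    {"wx":0,"wy":0,"wz":0,"tx":0,"ty":0,"tz":0,"hand":0.2},
    {"wx":0,"wy":0,"wz":0,"tx":0,"ty":0,"tz":0,"hand":0.2},
  ],
)

```text
clock: 34.72
position: [0.5011, 0.2791, 0.0687]
ee_rot: [-0.025, -3.141, 0.002]
force: [-3.1, -1.3, -0.9]
width: 0.279
```

```bash
python3 - <<'E'
from h import *
feel(4)
E
```

```text
Mz [-0.092 -0.025 -0.042 -0.016] mean -0.044 
j7e [0.058 0.058 0.058 0.058] 
yaw [1.5552 1.5552 1.5552 1.5552] F [-3.51 -0.93 -0.53] clk 34.87 w 0.2807 pos [0.5011 0.2791 0.0687]
```

step_arm(
  plan=[
    {"wx":0,"wy":0,"wz":-0.01,"tx":0,"ty":0,"tz":0,"hand":0.2},
    {"wx":0,"wy":0,"wz":-0.01,"tx":0,"ty":0,"tz":0,"hand":0.2},
    {"wx":0,"wy":0,"wz":-0.01,"tx":0,"ty":0,"tz":0,"hand":0.2},
    {"wx":0,"wy":0,"wz":-0.01,"tx":0,"ty":0,"tz":0,"hand":0.2},
    {"wx":0,"wy":0,"wz":-0.01,"tx":0,"ty":0,"tz":0,"hand":0.2},
    {"wx":0,"wy":0,"wz":-0.01,"tx":0,"ty":0,"tz":0,"hand":0.2},
    {"wx":0,"wy":0,"wz":0,"tx":0,"ty":0,"tz":0,"hand":0.2},
    {"wx":0,"wy":0,"wz":0,"tx":0,"ty":0,"tz":0,"hand":0.2},
    {"wx":0,"wy":0,"wz":0,"tx":0,"ty":0,"tz":0,"hand":0.2},
    {"wx":0,"wy":0,"wz":0,"tx":0,"ty":0,"tz":0,"hand":0.2},
  ],
)

```text
clock: 35.7
position: [0.5011, 0.2791, 0.0687]
ee_rot: [-0.015, -3.141, 0.002]
force: [-4.2, -1.2, -1.1]
width: 0.279
```

```bash
python3 - <<'E'
from h import *
feel(4)
E
```

```text
Mz [-0.093 -0.082 -0.051 -0.077] mean -0.076 
j7e [0.07 0.07 0.07 0.07] 
yaw [1.5615 1.5615 1.5614 1.5615] F [-4.06 -0.75 -0.75] clk 35.85 w 0.278 pos [0.5011 0.2791 0.0687]
```

step_arm(
  plan=[
    {"wx":0,"wy":0,"wz":-0.01,"tx":0,"ty":0,"tz":0,"hand":0.2},
    {"wx":0,"wy":0,"wz":-0.01,"tx":0,"ty":0,"tz":0,"hand":0.2},
    {"wx":0,"wy":0,"wz":-0.01,"tx":0,"ty":0,"tz":0,"hand":0.2},
    {"wx":0,"wy":0,"wz":-0.01,"tx":0,"ty":0,"tz":0,"hand":0.2},
    {"wx":0,"wy":0,"wz":-0.01,"tx":0,"ty":0,"tz":0,"hand":0.2},
    {"wx":0,"wy":0,"wz":-0.01,"tx":0,"ty":0,"tz":0,"hand":0.2},
    {"wx":0,"wy":0,"wz":-0.01,"tx":0,"ty":0,"tz":0,"hand":0.2},
    {"wx":0,"wy":0,"wz":-0.01,"tx":0,"ty":0,"tz":0,"hand":0.2},
    {"wx":0,"wy":0,"wz":0,"tx":0,"ty":0,"tz":0,"hand":0.2},
    {"wx":0,"wy":0,"wz":0,"tx":0,"ty":0,"tz":0,"hand":0.2},
  ],
)

```text
clock: 36.68
position: [0.5011, 0.2791, 0.0687]
ee_rot: [-0.001, -3.141, 0.002]
force: [-4.6, -1.0, -0.0]
width: 0.285
```

```bash
python3 - <<'E'
from h import *
feel(4)
snap("scene","s29",(300,245,340,285),15)
E
```

```text
Mz [-0.116 -0.113 -0.097 -0.072] mean -0.1 
j7e [0.092 0.088 0.087 0.086] 
yaw [1.5699 1.5699 1.5699 1.5699] F [-4.26 -0.74 -0.99] clk 36.83 w 0.2795 pos [0.5011 0.2791 0.0687]
```

View pics/s29.png

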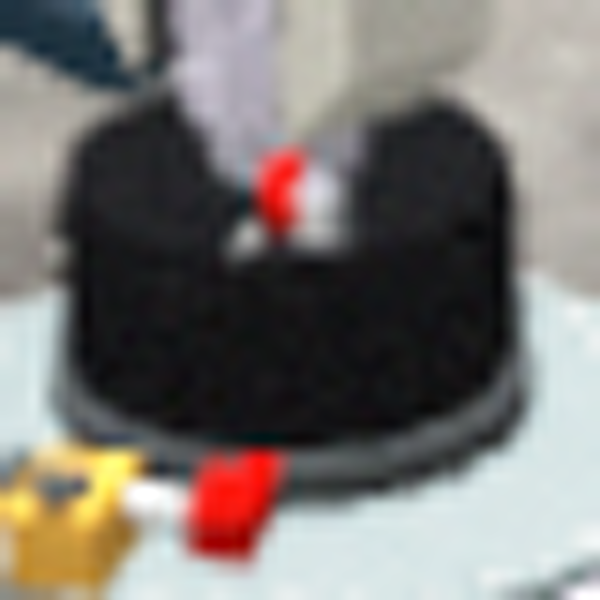

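step_arm(
  plan=[
    {"wx":0,"wy":0,"wz":-0.01,"tx":0,"ty":0,"tz":0,"hand":0.2},
    {"wx":0,"wy":0,"wz":-0.01,"tx":0,"ty":0,"tz":0,"hand":0.2},
    {"wx":0,"wy":0,"wz":-0.01,"tx":0,"ty":0,"tz":0,"hand":0.2},
    {"wx":0,"wy":0,"wz":-0.01,"tx":0,"ty":0,"tz":0,"hand":0.2},
    {"wx":0,"wy":0,"wz":-0.01,"tx":0,"ty":0,"tz":0,"hand":0.2},
    {"wx":0,"wy":0,"wz":-0.01,"tx":0,"ty":0,"tz":0,"hand":0.2},
    {"wx":0,"wy":0,"wz":-0.01,"tx":0,"ty":0,"tz":0,"hand":0.2},
    {"wx":0,"wy":0,"wz":-0.01,"tx":0,"ty":0,"tz":0,"hand":0.2},
    {"wx":0,"wy":0,"wz":0,"tx":0,"ty":0,"tz":0,"hand":0.2},
    {"wx":0,"wy":0,"wz":0,"tx":0,"ty":0,"tz":0,"hand":0.2},
  ],
)

```text
clock: 37.72
position: [0.501, 0.279, 0.0687]
ee_rot: [0.012, -3.141, 0.002]
force: [-4.6, -1.7, -0.8]
width: 0.277
```

```bash
python3 - <<'E'
from h import *
feel(4)
E
```

```text
Mz [-0.079 -0.109 -0.151 -0.101] mean -0.11 
j7e [0.11  0.105 0.104 0.103] 
yaw [1.5782 1.5783 1.5783 1.5783] F [-4.   -0.83 -0.91] clk 37.87 w 0.2813 pos [0.501  0.2791 0.0687]
```

step_arm(
  plan=[
    {"wx":0,"wy":0,"wz":0,"tx":0.01,"ty":0,"tz":0,"hand":0.2},
    {"wx":0,"wy":0,"wz":0,"tx":0.01,"ty":0,"tz":0,"hand":0.2},
    {"wx":0,"wy":0,"wz":0,"tx":0.01,"ty":0,"tz":0,"hand":0.2},
    {"wx":0,"wy":0,"wz":0,"tx":0.01,"ty":0,"tz":0,"hand":0.2},
    {"wx":0,"wy":0,"wz":0,"tx":0.01,"ty":0,"tz":0,"hand":0.2},
    {"wx":0,"wy":0,"wz":0,"tx":0,"ty":0,"tz":0,"hand":0.2},
    {"wx":0,"wy":0,"wz":0,"tx":0,"ty":0,"tz":0,"hand":0.2},
    {"wx":0,"wy":0,"wz":0,"tx":0,"ty":0,"tz":0,"hand":0.2},
    {"wx":0,"wy":0,"wz":0,"tx":0,"ty":0,"tz":0,"hand":0.2},
    {"wx":0,"wy":0,"wz":0,"tx":0,"ty":0,"tz":0,"hand":0.2},
  ],
)

```text
clock: 38.7
position: [0.5009, 0.2791, 0.0688]
ee_rot: [-0.011, 3.141, -0.001]
force: [0.7, -0.1, -3.9]
width: 0.276
```

```bash
python3 - <<'E'
from h import *
feel(4)
E
```

```text
Mz [-0.13  -0.119 -0.093 -0.154] mean -0.124 
j7e [0.108 0.107 0.107 0.107] 
yaw [1.5781 1.5781 1.5781 1.5781] F [ 0.6  -0.16 -4.33] clk 38.85 w 0.2795 pos [0.501  0.279  0.0688]
```

The sideways force is gone and the turning torque is unchanged at about 0.11 N m. I'll release now.

step_arm(
  plan=[
    {"wx":0,"wy":0,"wz":0,"tx":0,"ty":0,"tz":0,"hand":0.32},
    {"wx":0,"wy":0,"wz":0,"tx":0,"ty":0,"tz":0,"hand":0.45},
    {"wx":0,"wy":0,"wz":0,"tx":0,"ty":0,"tz":0,"hand":0.6},
    {"wx":0,"wy":0,"wz":0,"tx":0,"ty":0,"tz":0,"hand":0.6},
    {"wx":0,"wy":0,"wz":0,"tx":0,"ty":0,"tz":0,"hand":0.6},
    {"wx":0,"wy":0,"wz":0,"tx":0,"ty":0,"tz":-0.5,"hand":0.6},
    {"wx":0,"wy":0,"wz":0,"tx":0,"ty":0,"tz":-1,"hand":0.6},
    {"wx":0,"wy":0,"wz":0,"tx":0,"ty":0,"tz":-2,"hand":0.6},
    {"wx":0,"wy":0,"wz":0,"tx":0,"ty":0,"tz":-2.5,"hand":0.6},
    {"wx":0,"wy":0,"wz":0,"tx":0,"ty":0,"tz":-2.5,"hand":0.6},
  ],
)

```text
clock: 39.68
position: [0.5004, 0.279, 0.1554]
ee_rot: [0.012, -3.141, 0.002]
force: [-0.1, 1.2, -0.5]
width: 0.602
```

```bash
python3 - <<'E'
from h import *
corr()
snap("wrist","w30",(230,170,400,300),4.5)
snap("scene","s30",(290,235,350,285),12)
E
```

```text
clk 39.68 pos [0.5004 0.279  0.1554] jaw yaw 1.5782 j7 1.052 w 0.602
 corr w(6deg) [-0.011 -0.004 -0.   ] t cm [-0.038  0.044 -0.   ]  F [-0.13  1.21 -0.5 ] M [ 0.017 -0.01  -0.058]
```

View pics/w30.png

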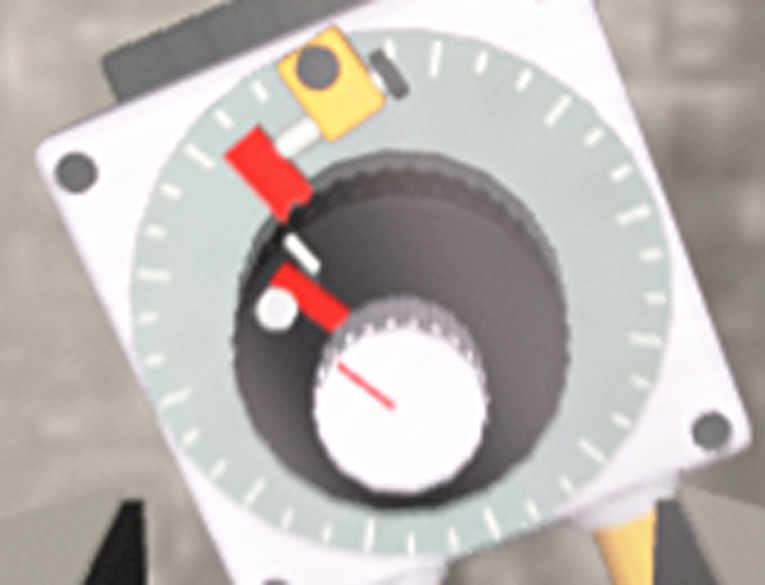

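View pics/s30.png

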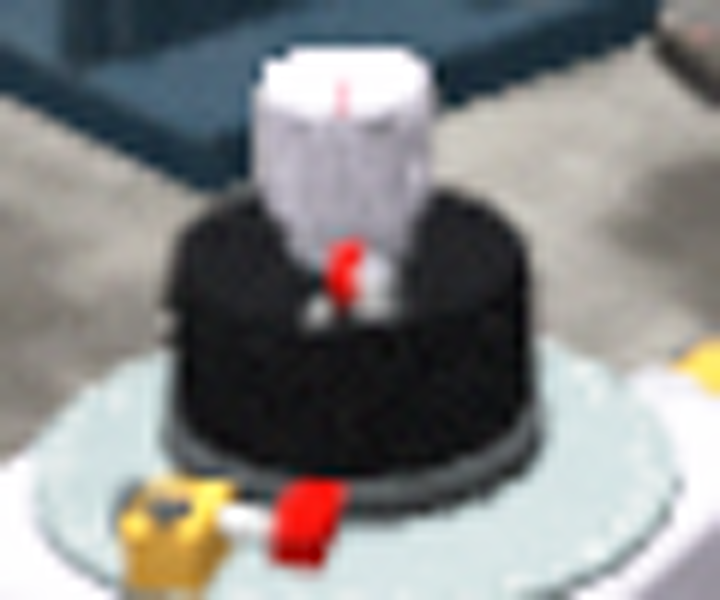

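Both contacts hold with the gripper clear: the red lug touches the screw end, and the pointer touches the pin. I'll hand the job in.

```bash
python3 - <<'E'
from h import *
print(arm.sign_off())
E
```

```text
the job is handed in; nothing more can be done
None
```

Both controls are zeroed and I handed the job in at about 40 s. It reported no verdict.

- **Ring:** I turned it about 0.88 rad clockwise until the torque rose steadily above running friction. I stopped at about 0.44 N m held, roughly 0.2 N m over friction, or about 5–6 N at the lug. After release the lug was still against the dog's screw.
- **Knob:** I gripped it at 11 N and turned it about 1.13 rad anticlockwise until the torque rose above its steady level. I stopped at about 0.11 N m held, roughly 0.06 N m over friction, or about 3 N on the pin. I took off the sideways load before letting go.
- **Last checks:** The final wrist and scene pictures show the lug on the screw and the pointer on the pin, with the gripper open and well above both. The nearby loose parts looked undisturbed during the work, though I did not check them again at the very end.

**What disagreed:**
- **Fingertip height:** Both cameras put the fingertips about 36 mm higher than the reported tool height and stated finger overhang imply. My first closing on the ring passed above it without touching anything. I set the later grip heights from the cameras.
- **Axis position:** The grip showed the regulator's axis about 1.5 mm from my first camera estimate, and I corrected for it.
- **Torque readings:** The wrist torque readings were noisy, so I judged the knob contact mostly from the torque at the last joint.

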